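Line up bar blanks in the V-trough, clamp and lock them

ROBOT

A 6-joint arm with a two-finger parallel gripper is mounted at the origin on the work surface. World frame = base frame: x ahead of the robot, y to its left, z up, the work surface at z = 0. Lengths are in m, angles in rad, forces in N, time in s.
With the tool pointing down it reaches from about 0.3 to 0.875 m from the base axis. Payload 6.4 kg.
Tool frame: the origin (TCP) lies midway between the tips of the shut fingers; the grasp point (between the pads) lies 19 mm behind it; z points along the fingers, y is the line along which they close (so a half turn about z gives the same grasp; the last joint's range is limited). The gripper opens to 85 mm and grips with 20 to 120 N. Pads are 22 mm wide; open, the fingers measure 114 mm over their backs; the gripper's body (76 mm by 85 mm) begins 54 mm behind the grasp point. The pads swing forward as they close: fully open they stand 13 mm farther back than shut.
Start: joints at [-1.355, 0.181, 1.607, -0, 1.354, -0.206], TCP at [0.235, -0.525, 0.231] pointing down, gripper open.
Joint ranges: [-2.99, 2.99], [-0.89, 2.07], [0.3, 2.58], [-1.14, 4.28], [0, 2.63], [-3.12, 3.12]. Speed limits (rad/s): [2.57, 2.57, 3.01, 3.14, 3.14, 3.14].

INTERFACE

Orientations are given as a unit quaternion [w, x, y, z].
In Python, from bench import sensors, vision, ctrl gives the robot as it stands.
- The arm moves only by the tool carry_out, never from a script. Its argument "deltas" is text: rows parted by semicolons, each of 7 numbers parted by spaces: the shift along the tool's x, y, z in mm, then the turn, a rotation vector about the tool's x, y, z in rad, then the closure, from 0 (fully open) to 1 (shut). In form: tx ty tz ax ay az claw; .... A call has 1 to 12 rows; each row is the pose to reach, as a shift and turn from the pose commanded when the call began, along the tool's axes at that moment; what a row does not reach only later rows make up. A row lasts 1/8 s, in which the tool goes at most 62.5 mm and 10.7 degrees, less where a joint would pass 70% of its speed; a pose out of reach is approached as far as the arm can. A call with a gripper value outside its range is refused whole. The fingers move at their own pace and stop on an object; the grip force is fixed at half the most. Time passes only in rows, so rows that repeat a pose let the fingers close. It gives the time, the measured TCP pose, the force, the opening and the grip force at its end, in the units of the state.
- sensors.get_obs(): the state, without advancing time (a new reading comes with each control period).
- vision.camera(name): name is "side" or "top" or "wrist"; returns the picture (400x640x3 uint8, blue, green, red); there is no depth.
- vision.camera_model(name): a dict with "K" (3x3 intrinsics, pixels), "extrinsics" (4x4, takes a point from world to camera coordinates); the wrist camera has in their place "hand_eye" (4x4, takes a point from camera to tool coordinates, whose origin is the TCP and whose axes are the flange's). Camera axes: x right, y down, z forward; pixel columns grow to the right and rows downward; lengths in m; the calibration is good to about 2 mm. The wrist camera is an equidistant fisheye: a pixel r from the principal point sees the ray r / f radians off the axis. A picture is of the moment at which its call begins: read the wrist's pose just before it. camera_model takes no time and is no camera call.
- ctrl.hand_in(): hands the job in; it is judged then, once.
The state is a dict: "time_s": time; "q": joint angles; "dq": joint speeds; "joint_efforts": joint torques, N m; "eef_pos": TCP position; "eef_rot": TCP orientation; "wrist_force": force on the tool from outside, world axes, zero at the start; "torque": the same for the moment, N m; "opening": opening from 0.0 (shut) to 1.0 (fully open); "grasp_force": force on a finger pad.
Only numpy, scipy, OpenCV 4.12 (cv2) and the standard library are available. Lean on these libraries where they do the work, as an engineer would, in place of code of your own. Each camera call takes 0.05 s, during which the arm holds its last target. There are 200 camera calls.

TASK

Load the drilling cradle: wind its handwheel to raise the hold-down bar clear, then tip every round bar blank standing on the bench into the open upper end of the sloping angle-iron trough so that it slides down the fold, until all of them lie in one line, end to end, against the end stop. Then wind the bar down until it bears firmly on the row, and turn the black spindle-lock knob clockwise until it clicks over. Leave the screwdriver, the spanner and the jar alone.

Things in the scene. Friction and masses are not known exactly. Their poses are not given: they have to be found in the camera images.
- rig: drilling cradle, grey-green steel, fixed. V-trough of 40 mm angle iron (57 mm across the rims, 28 mm deep), waxed so blanks slide down it, rising at 24 degrees towards this body's +y, fold over x = 0. Base plate 110 x 400 x 12 mm, origin centred under it on the bench, z up, yaw within 0.2 rad of the world's. A 36 mm square post at x -135, y -53 mm, 260 mm high, carries the wheel on an arm
- fold_foot (a point): point of the fold (bottom line of the V) at the end stop's face, at the trough's lower end, 32 mm above the bench; y axis up along the fold, z square out of the V, x across. A blank lying in the V has its axis 21 mm out along z, its top 36 mm out. The end stop reaches 46 mm out
- fold_top (a point): point of the fold at the open upper end of the trough, 395 mm along the fold from fold_foot, 193 mm above the bench; same axes. The hold-down bar covers the trough from 15 to 275 mm along the fold, so blanks go in between about 285 and 395 mm
- hold_bar: the hold-down bar: steel, 14 mm wide, 18 mm high, 260 mm long, parallel to the fold and straight above it, on a threaded spindle; moves vertically only. Origin: that of the rig, raised by bar_height
- bar_height (a joint): height of the hold-down bar, m: 0 when its underside just meets the tops of blanks lying in the V, positive above (to 0.022), negative below (to -0.022, when no blanks are there). Blanks can pass under it only when it is positive; it starts negative
- wheel (a joint): angle of the handwheel, rad, positive anticlockwise from above, several turns. Anticlockwise raises the bar, clockwise lowers it, 16 mm a turn: bar_height = 0.016 x angle / 6.283. It takes about 2 N at its handle and stays where left; once the bar bears on blanks it stiffens, and the more it is wound (a few N more at the handle) the firmer the bar bears
- wheel_centre (a point): centre of the handwheel, on its vertical axis, level with the top of its rim, 258 mm above the bench: a dark dished steel disc, 120 mm diameter, rim 18 mm thick; the threaded spindle stands up through its hub to 300 mm at most
- crank_grip (a point): point on the black revolving handle that stands upright on the handwheel, 45 mm off the wheel's axis: 22 mm diameter, from 260 to 313 mm above the bench; this point is 28 mm above its foot. The handle turns freely about its own axis
- lock_knob (a joint): angle of the spindle-lock knob, rad, 0 to 1.3, growing clockwise from above. It starts at 0 (free). A spring detent pushes it back until about 0.65 (some 0.15 N m to start it); past that it snaps over to 1.3 (locked) and stays
- lock_grip (a point): on the axis of the black T-shaped spindle-lock knob on top of the post, 288 mm above the bench: an upright grip bar 56 mm long, 15 mm thick, 30 mm high, its top 14 mm above this point, its foot disc 16 mm below. At 0 the bar lies along the rig's x axis; this frame's x axis follows the bar
- blank1: a round bar blank, plain aluminium, 30 mm diameter, 64 mm long, 0.12 kg, stands on end on the bench (knocked over, it rolls a little); origin at its centre, its z axis along the bar (either way up). All blanks are alike; 3 to 5 of them are there
- blank2: a round bar blank, plain aluminium, 30 mm diameter, 64 mm long, 0.12 kg, stands on end on the bench (knocked over, it rolls a little); origin at its centre, its z axis along the bar (either way up). All blanks are alike; 3 to 5 of them are there
- blank3: a round bar blank, plain aluminium, 30 mm diameter, 64 mm long, 0.12 kg, stands on end on the bench (knocked over, it rolls a little); origin at its centre, its z axis along the bar (either way up). All blanks are alike; 3 to 5 of them are there
- blank4: a round bar blank, plain aluminium, 30 mm diameter, 64 mm long, 0.12 kg, stands on end on the bench (knocked over, it rolls a little); origin at its centre, its z axis along the bar (either way up). All blanks are alike; 3 to 5 of them are there
- blank5: a round bar blank, plain aluminium, 30 mm diameter, 64 mm long, 0.12 kg, stands on end on the bench (knocked over, it rolls a little); origin at its centre, its z axis along the bar (either way up). All blanks are alike; 3 to 5 of them are there
- screwdriver: bystander: screwdriver with black handle, 210 mm long, lies on the bench; origin under its middle
- spanner: bystander: steel spanner, 180 mm long, lies on the bench beyond the cradle; origin under its middle
- stud_jar: bystander: glass jar of 68 mm diameter with a steel lid, 84 mm high; origin under its middle
There are look-alikes about, which are no part of the job. Leave any orange or turquoise look-alike of the blank1 alone.

How it is judged:
On the way, in this order (a step that is already met when the one before it is completed fails the run):
1. the hold-down bar is wound up clear of the blanks' height (value of joint bar_height above 0.002 m), for 0.2 s.
2. all blanks lie in the trough in one line, end to end, against the end stop, with the bar still clear of them (x of blank1 in the frame of fold_foot between -0.007 and 0.007 m and x of blank2 in the frame of fold_foot between -0.007 and 0.007 m and x of blank3 in the frame of fold_foot between -0.007 and 0.007 m and x of blank4 in the frame of fold_foot between -0.007 and 0.007 m and x of blank5 in the frame of fold_foot between -0.007 and 0.007 m and z of blank1 in the frame of fold_foot between 0.016 and 0.0275 m and z of blank2 in the frame of fold_foot between 0.016 and 0.0275 m and z of blank3 in the frame of fold_foot between 0.016 and 0.0275 m and z of blank4 in the frame of fold_foot between 0.016 and 0.0275 m and z of blank5 in the frame of fold_foot between 0.016 and 0.0275 m and y of blank1 in the frame of fold_foot between 0.024 and 0.32 m and y of blank2 in the frame of fold_foot between 0.024 and 0.32 m and y of blank3 in the frame of fold_foot between 0.024 and 0.32 m and y of blank4 in the frame of fold_foot between 0.024 and 0.32 m and y of blank5 in the frame of fold_foot between 0.024 and 0.32 m and angle between the z axis of each of blank1, blank2, blank3, blank4, blank5 and the y axis of fold_foot, either way round below 0.12 rad and y of any of blank1, blank2, blank3, blank4, blank5 in the frame of fold_foot below 0.04 m and (y of blank1 in the frame of fold_foot below 0.04 m or distance between blank1 and blank2 below 0.069 m or distance between blank1 and blank3 below 0.069 m or distance between blank1 and blank4 below 0.069 m or distance between blank1 and blank5 below 0.069 m) and (y of blank2 in the frame of fold_foot below 0.04 m or distance between blank2 and blank1 below 0.069 m or distance between blank2 and blank3 below 0.069 m or distance between blank2 and blank4 below 0.069 m or distance between blank2 and blank5 below 0.069 m) and (y of blank3 in the frame of fold_foot below 0.04 m or distance between blank3 and blank1 below 0.069 m or distance between blank3 and blank2 below 0.069 m or distance between blank3 and blank4 below 0.069 m or distance between blank3 and blank5 below 0.069 m) and (y of blank4 in the frame of fold_foot below 0.04 m or distance between blank4 and blank1 below 0.069 m or distance between blank4 and blank2 below 0.069 m or distance between blank4 and blank3 below 0.069 m or distance between blank4 and blank5 below 0.069 m) and (y of blank5 in the frame of fold_foot below 0.04 m or distance between blank5 and blank1 below 0.069 m or distance between blank5 and blank2 below 0.069 m or distance between blank5 and blank3 below 0.069 m or distance between blank5 and blank4 below 0.069 m) and linear speed of each of blank1, blank2, blank3, blank4, blank5 below 0.03 m/s and value of joint bar_height above 0.001 m), for 0.2 s.
3. the bar is wound down and bears on the row (value of joint bar_height between -0.008 and 0.003 m and contact force between hold_bar and anything else above 6 N), for 0.2 s.
4. the spindle-lock knob has clicked over (value of joint lock_knob above 1.15 rad), for 0.2 s.
At the end, for the whole second after the job is handed in: All blanks lie in the fold of the trough (within 7 mm and 0.12 rad), the lowest within 8 mm of the end stop, each within 5 mm of its neighbour, at rest; the hold-down bar is less than 3 mm above the row's top and presses on it with over 6 N; the lock knob is past its click (over 1.15 rad) (all of step 3 and x of blank1 in the frame of fold_foot between -0.007 and 0.007 m and x of blank2 in the frame of fold_foot between -0.007 and 0.007 m and x of blank3 in the frame of fold_foot between -0.007 and 0.007 m and x of blank4 in the frame of fold_foot between -0.007 and 0.007 m and x of blank5 in the frame of fold_foot between -0.007 and 0.007 m and z of blank1 in the frame of fold_foot between 0.016 and 0.0275 m and z of blank2 in the frame of fold_foot between 0.016 and 0.0275 m and z of blank3 in the frame of fold_foot between 0.016 and 0.0275 m and z of blank4 in the frame of fold_foot between 0.016 and 0.0275 m and z of blank5 in the frame of fold_foot between 0.016 and 0.0275 m and y of blank1 in the frame of fold_foot between 0.024 and 0.32 m and y of blank2 in the frame of fold_foot between 0.024 and 0.32 m and y of blank3 in the frame of fold_foot between 0.024 and 0.32 m and y of blank4 in the frame of fold_foot between 0.024 and 0.32 m and y of blank5 in the frame of fold_foot between 0.024 and 0.32 m and angle between the z axis of each of blank1, blank2, blank3, blank4, blank5 and the y axis of fold_foot, either way round below 0.12 rad and y of any of blank1, blank2, blank3, blank4, blank5 in the frame of fold_foot below 0.04 m and (y of blank1 in the frame of fold_foot below 0.04 m or distance between blank1 and blank2 below 0.069 m or distance between blank1 and blank3 below 0.069 m or distance between blank1 and blank4 below 0.069 m or distance between blank1 and blank5 below 0.069 m) and (y of blank2 in the frame of fold_foot below 0.04 m or distance between blank2 and blank1 below 0.069 m or distance between blank2 and blank3 below 0.069 m or distance between blank2 and blank4 below 0.069 m or distance between blank2 and blank5 below 0.069 m) and (y of blank3 in the frame of fold_foot below 0.04 m or distance between blank3 and blank1 below 0.069 m or distance between blank3 and blank2 below 0.069 m or distance between blank3 and blank4 below 0.069 m or distance between blank3 and blank5 below 0.069 m) and (y of blank4 in the frame of fold_foot below 0.04 m or distance between blank4 and blank1 below 0.069 m or distance between blank4 and blank2 below 0.069 m or distance between blank4 and blank3 below 0.069 m or distance between blank4 and blank5 below 0.069 m) and (y of blank5 in the frame of fold_foot below 0.04 m or distance between blank5 and blank1 below 0.069 m or distance between blank5 and blank2 below 0.069 m or distance between blank5 and blank3 below 0.069 m or distance between blank5 and blank4 below 0.069 m) and linear speed of each of blank1, blank2, blank3, blank4, blank5 below 0.03 m/s and value of joint lock_knob above 1.15 rad); the robot touches nothing.
It fails at once if the screwdriver is disturbed (distance of screwdriver from where it was at the start of the episode above 0.04 m).
It fails at once if the spanner is disturbed (distance of spanner from where it was at the start of the episode above 0.04 m).
It fails at once if the jar is disturbed (distance of stud_jar from where it was at the start of the episode above 0.04 m).
Of blank1, blank2, blank3, blank4, blank5 only 3 to 5 are there at a start; the rules pass over those that are not, and their reading is None.
At some moment in a run one of blank1, blank2, blank3, blank4, blank5 may be knocked a few centimetres aside while the robot is not near it.
It also fails if it takes over 210 s, if anything falls off the work surface, if the arm or the gripper's body presses on something with over 40 N, if the wrist force passes 120 N, or if a joint passes its speed limit or range.

## Working session

There is one attempt and no reset: what is moved stays moved. The work goes in short steps, Python scripts to look and compute and a tool call to move; the robot and the scene stay as the last step left them, time stands still between calls to the robot, and variables do not carry over. Pictures are saved under pics/ and viewed, at most 14 in all, crops included, and the job is handed in when it is done.

Besides the shell and the picture viewer there is one more tool, called after "Emit:" as a command line: name --argument value ..., lists and objects as JSON in quotes. carry_out: Moves the arm, as the interface text tells. Its arguments: {"type":"object","properties":{"deltas":{"type":"string"}},"required":["deltas"]}

```bash
ls; mkdir -p pics
python3 - <<'E'
from bench import sensors, vision
import cv2
print(sensors.get_obs())
for n in("side","top","wrist"):
    cv2.imwrite(f"pics/{n}0.png",vision.camera(n)); m=vision.camera_model(n); print(n,{k:(v.round(4).tolist() if hasattr(v,'round') else v) for k,v in m.items()})
E
```

```text
pics
{'time_s': 0.0, 'q': array([-1.35526913e+00,  1.81528025e-01,  1.60801213e+00, -1.32755004e-05,
        1.35383744e+00, -2.06352403e-01]), 'dq': array([-0.00082325, -0.00059423, -0.00147577, -0.00163251,  0.00179193,
        0.00101899]), 'joint_efforts': array([-1.36330498e-03, -4.44872725e+01, -3.51343131e+01, -3.29919594e-04,
        9.14947770e-03,  3.46860546e-06]), 'eef_pos': array([ 0.23530961, -0.52402639,  0.2303895 ]), 'eef_rot': array([-8.92433332e-04,  9.77833882e-01,  2.09380282e-01, -1.05749053e-05]), 'wrist_force': array([-0.40332574,  0.94863197,  0.27758117]), 'torque': array([0.03274707, 0.03125867, 0.01703773]), 'grasp_force': 0.0, 'opening': 1.000160918115348}
side {'K': [[517.7709, 0.0, 315.0913], [0.0, 517.7709, 201.9453], [0.0, 0.0, 1.0]], 'extrinsics': [[0.9961, -0.0863, 0.0191, -0.5897], [-0.0352, -0.5851, -0.8102, 0.1708], [0.0811, 0.8064, -0.5858, 1.4549], [0.0, 0.0, 0.0, 1.0]]}
top {'K': [[437.0906, 0.0, 327.8868], [0.0, 437.0906, 201.2222], [0.0, 0.0, 1.0]], 'extrinsics': [[-0.0265, -0.9996, -0.0099, -0.0146], [-0.9918, 0.0275, -0.125, 0.6305], [0.1252, 0.0065, -0.9921, 1.3856], [0.0, 0.0, 0.0, 1.0]]}
wrist {'K': [[309.7069, 0.0, 319.8471], [0.0, 309.7069, 202.546], [0.0, 0.0, 1.0]], 'hand_eye': [[-0.0011, -0.9513, -0.3081, 0.078], [1.0, -0.001, -0.0006, 0.0004], [0.0003, -0.3081, 0.9513, -0.1422], [0.0, 0.0, 0.0, 1.0]]}
```

View pics/side0.png

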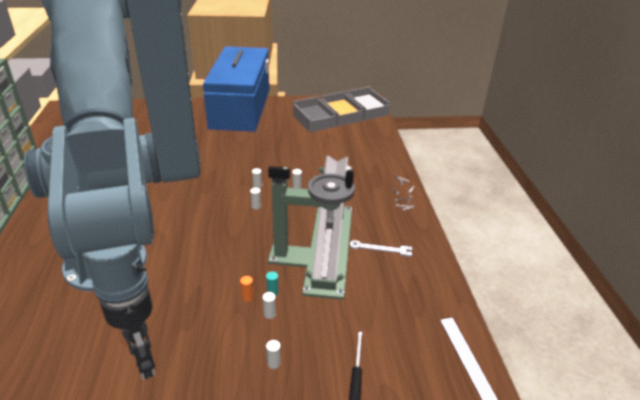

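View pics/top0.png

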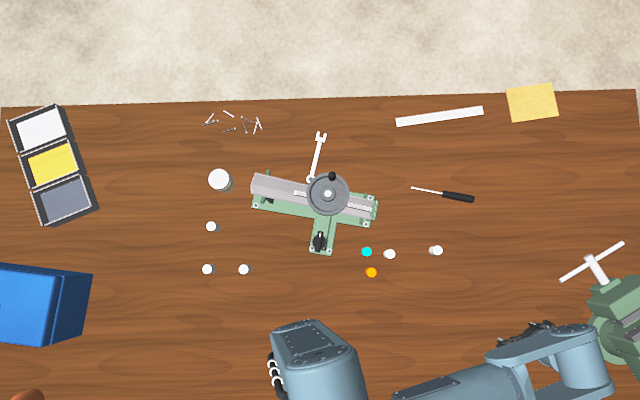

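```bash
cat > h.py <<'E'
import numpy as np, cv2
from scipy.spatial.transform import Rotation as R
from bench import sensors, vision
def obs(): return sensors.get_obs()
def pose(o=None):
    o=o or obs(); q=np.array(o['eef_rot']); return np.array(o['eef_pos']), R.from_quat(q[[1,2,3,0]])
def ray(n,px,ps=None):
    m=vision.camera_model(n); K=np.array(m['K']); u=(np.array(px,float)-K[:2,2])/K[0,0]
    if n=='wrist':
        r=np.linalg.norm(u); d=np.r_[u/max(r,1e-9)*np.sin(r),np.cos(r)]; H=np.array(m['hand_eye']); p,Q=ps
        return p+Q.apply(H[:3,3]), Q.apply(H[:3,:3]@d)
    E=np.array(m['extrinsics']); return -E[:3,:3].T@E[:3,3], E[:3,:3].T@np.r_[u,1]
def plane(n,px,z,ps=None):
    o,d=ray(n,px,ps); return o+d*(z-o[2])/d[2]
def proj(n,P,ps=None):
    m=vision.camera_model(n);K=np.array(m['K']);P=np.atleast_2d(P)
    if n=='wrist':
        H=np.array(m['hand_eye']);p,Q=ps; c=(Q.inv().apply(P-p)-H[:3,3])@H[:3,:3]
        r=np.linalg.norm(c[:,:2],axis=1); t=np.arctan2(r,c[:,2]); return c[:,:2]/r[:,None]*t[:,None]*K[0,0]+K[:2,2]
    E=np.array(m['extrinsics']); c=P@E[:3,:3].T+E[:3,3]; return c[:,:2]/c[:,2:]*K[0,0]+K[:2,2]
def down(yaw): # tool pointing down, tool y axis (closing line) at world angle yaw
    y=np.array([np.cos(yaw),np.sin(yaw),0]); z=np.array([0,0,-1.]); return R.from_matrix(np.c_[np.cross(y,z),y,z])
def delta(p,Q,ps=None): # mm, rad in tool axes
    a,B=ps or pose(); return (B.inv().apply(np.array(p)-a)*1000).round(1), (B.inv()*Q).as_rotvec().round(3)
E
python3 - <<'E'
from h import *
im=cv2.imread('pics/top0.png'); hsv=cv2.cvtColor(im,cv2.COLOR_BGR2HSV)
m=((hsv[...,1]<50)&(hsv[...,2]>150)).astype('uint8')
n,l,s,c=cv2.connectedComponentsWithStats(m)
for i in range(1,n):
    if 20<s[i,4]<600 and c[i,1]>130 and c[i,1]<300 and c[i][0]>110: print(s[i],c[i].round(1),plane('top',c[i],.064).round(3))
sd=cv2.imread('pics/side0.png');hsv=cv2.cvtColor(sd,cv2.COLOR_BGR2HSV)
m=((hsv[...,1]<50)&(hsv[...,2]>140)).astype('uint8')
n,l,s,c=cv2.connectedComponentsWithStats(m)
for i in range(1,n):
    if 50<s[i,4]<900 and 160<c[i,1]<370 and 240<c[i,0]<310: print('side',s[i],c[i].round(1),plane('side',c[i],.035).round(3))
cv2.imwrite('pics/crop1.png',cv2.resize(im[150:280,240:410],None,fx=4.5,fy=4.5,interpolation=cv2.INTER_CUBIC))
E
```

```text
[208 169  21  21 344] [218.3 178.6] [0.71  0.32  0.064]
[411 186  32   8  72] [425.7 189.8] [ 0.655 -0.346  0.064]
[372 200   6  17  27] [374.6 208.9] [ 0.598 -0.18   0.064]
[206 221  10  10  81] [210.6 225.7] [0.558 0.344 0.064]
[429 245  14  10 112] [435.5 249.8] [ 0.463 -0.367  0.064]
[383 249  13  10  97] [389.  253.4] [ 0.456 -0.22   0.064]
[202 264  10  10  85] [206.6 268.6] [0.423 0.356 0.064]
[238 264  11  10  84] [243.1 268.8] [0.42  0.241 0.064]
[600 280  21  14  90] [609.4 286.2] [ 0.337 -0.9    0.064]
side [250 168  11  41 271] [255.6 187.1] [0.42  0.302 0.035]
side [286 169  23  28 298] [296.7 185.7] [0.556 0.302 0.035]
side [263 291  13  27 240] [268.6 303. ] [ 0.456 -0.216  0.035]
side [266 340  15  28 283] [272.9 351.8] [ 0.463 -0.367  0.035]
```

View pics/crop1.png

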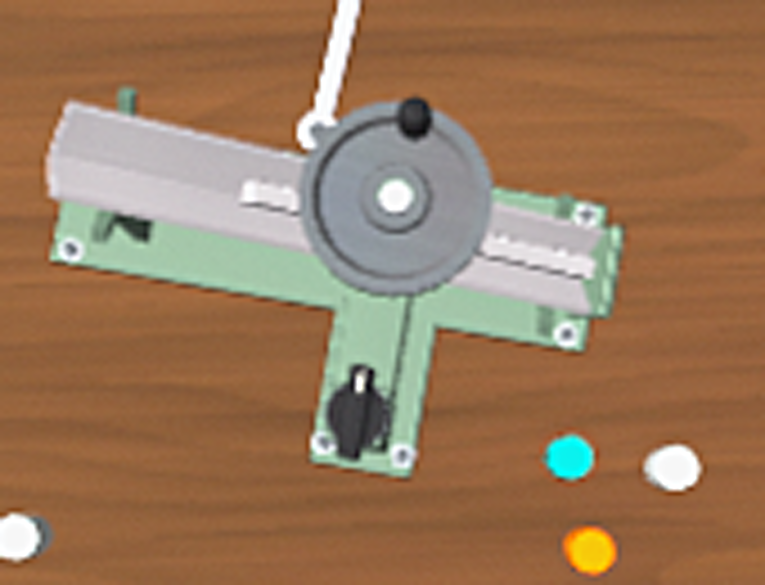

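Run:
```python
from h import *
f=lambda x,y,z: plane('top',(x/4.5+240-.4,y/4.5+150-.4),z)
W=f(396,198,.258);H=f(413,118,.313);K=f(360,412,.302)
a,b=f(52,262,.012),f(583,350,.012); e=a-b; yaw=np.arctan2(e[1],e[0])-np.pi/2
print('W',W,'H',H,'r',np.linalg.norm((H-W)[:2]),'K',K,np.linalg.norm((K-W)[:2]),'yaw',yaw,np.linalg.norm(e))
d=W-K; print('yaw from knob-wheel',np.arctan2(d[1],d[0]))
r1,r2=f(70,103,.219),f(52,195,.219); print('rims',r1,r2,np.linalg.norm(r1-r2))
s=[f(71,249,.014),f(566,334,.014),f(587,214,.014)]; print('screws',s, np.arctan2(*((s[0]-s[1])[[1,0]]))-np.pi/2)
# predictions
for y in (yaw,):
    Rz=R.from_euler('z',y); O=W-Rz.apply([0,-.053,0]);O[2]=0
    print('O',O)
    # side-camera check of knob, wheel, handle
    print(proj('side',[W,H,[K[0],K[1],.302]]))
    print('rimmid in rig',Rz.inv().apply((r1+r2)/2-O),'K',Rz.inv().apply(K-O),'corners',Rz.inv().apply(np.array([a,b])-O))
```

```text
W [ 0.62350019 -0.03288554  0.258     ] H [ 0.66285096 -0.0445133   0.313     ] r 0.04103276857199885 K [ 0.49168288 -0.008861    0.302     ] 0.13398873740747014 yaw -0.19183717028719172 0.3964366784434323
yaw from knob-wheel -0.1802776345004836
rims [0.69620911 0.17396632 0.219     ] [0.63713086 0.18574802 0.219     ] 0.060241585855185145
screws [array([0.62731779, 0.20953375, 0.014     ]), array([ 0.55461826, -0.15302178,  0.014     ]), array([ 0.64279219, -0.17179095,  0.014     ])] -0.1978952360471684
O [0.63360531 0.01914221 0.        ]
[[330.34313341 185.97433676]
 [347.36181054 169.77963746]
 [278.18514201 167.9626427 ]]
rimmid in rig [0.00181578 0.16407095 0.219     ] K [-0.13397979 -0.05454881  0.302     ] corners [[-0.05409821  0.19816513  0.012     ]
 [-0.05409821 -0.19827155  0.012     ]]
```

Run:
```python
from h import *
print(delta([.235,-.525,.42],down(-.19)), delta([.62,-.07,.42],down(-.19)))
```

```text
(array([  -0.6,    0.4, -189.4]), array([-0.001, -0.001, -0.959])) (array([ 536.9, -257.1, -188.9]), array([-0.001, -0.001, -0.959]))
```

Emit:
carry_out --deltas "0 0 -60 0 0 0 0; 0 0 -120 0 0 -0.15 0; 55 -26 -150 0 0 -0.3 0.3; 110 -52 -180 0 0 -0.45 0.3; 165 -78 -189 0 0 -0.6 0.3; 220 -104 -189 0 0 -0.75 0.3; 275 -131 -189 0 0 -0.9 0.3; 330 -157 -189 0 0 -0.96 0.3; 385 -183 -189 0 0 -0.96 0.5; 440 -210 -189 0 0 -0.96 0.5; 490 -235 -189 0 0 -0.96 0.5; 537 -257 -189 0 0 -0.96 0.5"

```text
time_s: 1.65
eef_pos: [0.6211, -0.0682, 0.4199]
eef_rot: [-0.0, 0.77, 0.638, -0.0]
wrist_force: [0.2, 0.1, -0.0]
opening: 0.501
grasp_force: 0.0
```

Emit:
carry_out --deltas "0 0 0 0 0 0 0.5; 0 0 0 0 0 0 0.5; 0 0 0 0 0 0 0.5"

```text
time_s: 2.02
eef_pos: [0.6196, -0.0714, 0.4204]
eef_rot: [0.0, 0.771, 0.637, -0.0]
wrist_force: [-0.2, 0.4, -0.7]
opening: 0.505
grasp_force: 0.0
```

```bash
cat > snap.py <<'E'
from h import *; import sys,json
n,f=sys.argv[1:3]; ps=pose(); im=vision.camera(n); cv2.imwrite(f'pics/{f}.png',im); np.savez(f'pics/{f}.npz',p=ps[0],q=ps[1].as_quat())
o=obs(); print(o['time_s'],ps[0].round(4),o['opening'])
E
python3 snap.py wrist w1
```

```text
2.075 [ 0.6196 -0.0714  0.4204] 0.502223449918022
```

View pics/w1.png

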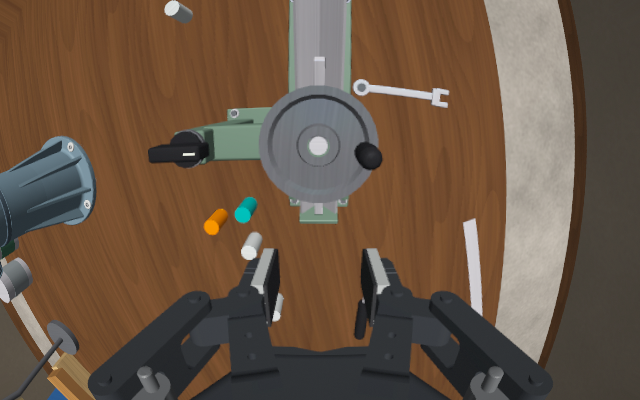

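```bash
cat >> h.py <<'E'
def load(f):
    d=np.load(f'pics/{f}.npz'); return d['p'],R.from_quat(d['q'])
E
python3 - <<'E'
from h import *
ps=load('w1'); im=cv2.imread('pics/w1.png'); hsv=cv2.cvtColor(im,cv2.COLOR_BGR2HSV)
g=cv2.cvtColor(im,cv2.COLOR_BGR2GRAY)
print(cv2.HoughCircles(g[60:230,220:420],cv2.HOUGH_GRADIENT,1.0,50,param1=120,param2=25,minRadius=50,maxRadius=70))
m=(g<45).astype('uint8'); n,l,s,c=cv2.connectedComponentsWithStats(m)
for i in range(1,n):
    if s[i,4]>100 and s[i,1]<240: print(s[i],c[i])
for z in(.258,.25): print(plane('wrist',(319,145),z,ps), [plane('wrist',a,z,ps).round(4) for a in((259,145),(379,145),(319,85),(319,205))])
print('spindle',plane('wrist',(318,146),.29,ps),'handle',plane('wrist',(370,156),.310,ps),'knob',plane('wrist',(178,154),.302,ps))
# bar far end at fold 275
yaw=-.19;Rz=R.from_euler('z',yaw);W=plane('wrist',(319,145),.258,ps);O=W-Rz.apply([0,-.053,0]);O[2]=0
for h in(-.02,-.01,0,.01):
    y=-.185+.275*np.cos(.419)-.036*np.sin(.419); z=.032+.275*np.sin(.419)+.036*np.cos(.419)+h
    P=O+Rz.apply([0,y-.018*np.sin(.419)*1,z+.018*np.cos(.419)]); print(h,proj('wrist',P,ps),proj('top',P))
E
```

```text
[[[98.5 83.5 59.4]]]
[566   0  10  54 125] [571.624  31.936]
[ 148  132   62   35 1293] [180.11910286 150.43851508]
[355 142  27  28 485] [367.70103093 155.81649485]
[  2 212  13  46 204] [  8.36764706 239.15196078]
[ 0.62556391 -0.03270782  0.258     ] [array([ 0.5669, -0.0206,  0.258 ]), array([ 0.6844, -0.0434,  0.258 ]), array([0.6369, 0.0255, 0.258 ]), array([ 0.6137, -0.0939,  0.258 ])]
[ 0.6253489  -0.03371244  0.25      ] [array([ 0.5652, -0.0213,  0.25  ]), array([ 0.6858, -0.0447,  0.25  ]), array([0.6369, 0.026 , 0.25  ]), array([ 0.6131, -0.0965,  0.25  ])]
spindle [ 0.6253865  -0.02939924  0.29      ] handle [ 0.66684719 -0.04290366  0.31      ] knob [ 0.49981815 -0.0071949   0.302     ]
-0.02 [[319.01872051  59.54744286]] [[295.43634058 191.74039137]]
-0.01 [[318.99916097  58.3557647 ]] [[295.15218651 191.24185703]]
0 [[318.97855084  57.10108073]] [[294.86361009 190.73556389]]
0.01 [[318.95680385  55.77830312]] [[294.57050728 190.22132943]]
```

Run:
```python
from h import *
print(delta([.668,-.0445,.42],down(-.19)),delta([.668,-.0445,.274],down(-.19)))
```

```text
(array([35.6, 42.4,  0.5]), array([ 0.   ,  0.   , -0.001])) (array([ 35.7,  42.4, 146.5]), array([ 0.   ,  0.   , -0.001]))
```

Emit:
carry_out --deltas "36 42 0 0 0 0 0.6; 36 42 30 0 0 0 0.6; 36 42 75 0 0 0 0.6; 36 42 115 0 0 0 0.6; 36 42 146 0 0 0 0.6; 36 42 146 0 0 0 0.6; 36 42 146 0 0 0 1; 36 42 146 0 0 0 1; 36 42 146 0 0 0 1; 36 42 146 0 0 0 1"

```text
time_s: 3.32
eef_pos: [0.6687, -0.0432, 0.2757]
eef_rot: [0.001, 0.771, 0.637, 0.001]
wrist_force: [0.4, -2.6, 1.9]
opening: 0.235
grasp_force: 59.6
```

```bash
cat > wind.py <<'E'
import numpy as np,sys
p0,step,n=map(float,sys.argv[1:4]); r=float(sys.argv[4]) if len(sys.argv)>4 else 45
for k in range(1,int(n)+1):
    a,b=np.radians(p0),np.radians(p0+step*k); print(f'{r*(np.sin(b)-np.sin(a)):.0f} {r*(np.cos(b)-np.cos(a)):.0f} 0 0 0 0 1',end='; ')
E
python3 wind.py -4 24 6
```

```text
19 -3 0 0 0 0 1; 34 -13 0 0 0 0 1; 45 -28 0 0 0 0 1; 48 -46 0 0 0 0 1; 44 -65 0 0 0 0 1; 32 -79 0 0 0 0 1;
```

Emit:
carry_out --deltas "19 -3 0 0 0 0 1; 34 -13 0 0 0 0 1; 45 -28 0 0 0 0 1; 48 -46 0 0 0 0 1; 44 -65 0 0 0 0 1; 32 -79 0 0 0 0 1; 32 -79 0 0 0 0 1"

```text
time_s: 4.2
eef_pos: [0.596, 0.0032, 0.2757]
eef_rot: [0.001, 0.771, 0.637, 0.0]
wrist_force: [-0.5, -2.4, 4.2]
opening: 0.239
grasp_force: 60.6
```

```bash
python3 -c "
from h import *
o=obs();p,Q=pose(o);W=np.array([.6248,-.033]);d=p[:2]-W;print(p,np.linalg.norm(d),np.degrees(np.arctan2(d[1],d[0])+.19),o['wrist_force'])"; python3 wind.py 140 30 12
```

```text
[0.59598823 0.00322639 0.275673  ] 0.04628682050219625 139.38232015086365 [-0.54483488 -2.40670925  4.20290361]
-21 -10 0 0 0 0 1; -44 -8 0 0 0 0 1; -63 6 0 0 0 0 1; -73 27 0 0 0 0 1; -71 50 0 0 0 0 1; -58 69 0 0 0 0 1; -37 79 0 0 0 0 1; -14 77 0 0 0 0 1; 6 63 0 0 0 0 1; 15 42 0 0 0 0 1; 13 19 0 0 0 0 1; -0 -0 0 0 0 0 1;
```

Smooth, low forces. A full turn.

Emit:
carry_out --deltas "-21 -10 0 0 0 0 1; -44 -8 0 0 0 0 1; -63 6 0 0 0 0 1; -73 27 0 0 0 0 1; -71 50 0 0 0 0 1; -58 69 0 0 0 0 1; -37 79 0 0 0 0 1; -14 77 0 0 0 0 1; 6 63 0 0 0 0 1; 15 42 0 0 0 0 1; 13 19 0 0 0 0 1; 0 0 0 0 0 0 1"

```text
time_s: 5.7
eef_pos: [0.5974, 0.0047, 0.2757]
eef_rot: [0.001, 0.77, 0.638, 0.002]
wrist_force: [11.0, -7.6, 2.4]
opening: 0.236
grasp_force: 60.9
```

Emit:
carry_out --deltas "0 0 0 0 0 0 1; 0 0 0 0 0 0 1"

```text
time_s: 5.95
eef_pos: [0.5968, 0.0038, 0.2756]
eef_rot: [0.0, 0.771, 0.637, 0.001]
wrist_force: [-1.7, 0.1, 7.6]
opening: 0.235
grasp_force: 61.6
```

```bash
python3 snap.py side s2
python3 - <<'E'
import cv2
a=cv2.imread('pics/side0.png')[140:300,250:380];b=cv2.imread('pics/s2.png')[140:300,250:380]
cv2.imwrite('pics/s2c.png',cv2.resize(cv2.hconcat([a,b]),None,fx=3,fy=3,interpolation=cv2.INTER_CUBIC))
E
```

```text
6.0 [0.5968 0.0038 0.2756] 0.23972478062785363
```

View pics/s2c.png

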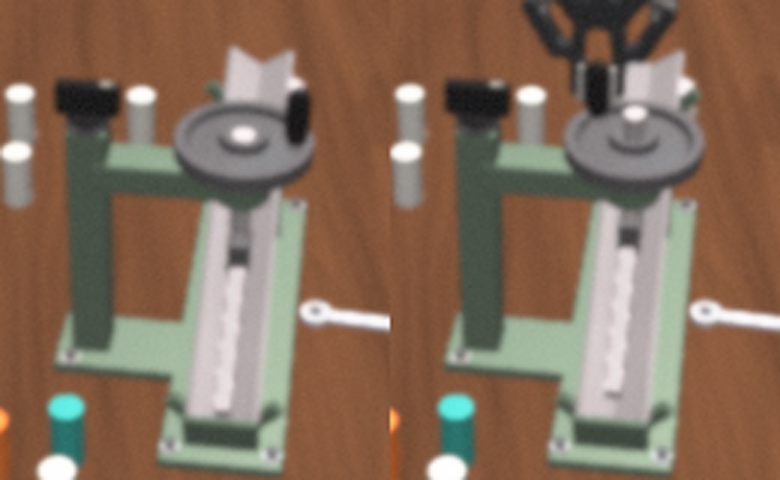

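Run:
```python
from h import *
W=np.array([.6248,-.033,0]);Rz=R.from_euler('z',-.19);O=W-Rz.apply([0,-.053,0])
def F(y,out,x=0,h=0):
    c,s=np.cos(.4189),np.sin(.4189); return O+Rz.apply([x,-.185+y*c-out*s,.032+y*s+out*c+h])
for h in(-.02,-.01,0,.01,.02):
    print(h,'low end, under/top',proj('side',[F(.015,.036,0,h),F(.015,.054,0,h)]).round(1).tolist(), 'spindle z',[proj('side',[*W[:2],z]).round(1).tolist() for z in (.278+h,)])
print(proj('side',[F(0,0),F(0,.046),F(.395,0),F(.395,.04,-.0283),F(.395,.0283,.0283)]))
```

```text
-0.02 low end, under/top [[323.9, 280.7], [323.8, 278.1]] spindle z [[[330.9, 186.0]]]
-0.01 low end, under/top [[324.0, 277.9], [323.9, 275.2]] spindle z [[[331.0, 182.7]]]
0 low end, under/top [[324.1, 275.1], [324.0, 272.4]] spindle z [[[331.1, 179.5]]]
0.01 low end, under/top [[324.2, 272.2], [324.1, 269.5]] spindle z [[[331.3, 176.2]]]
0.02 low end, under/top [[324.3, 269.4], [324.3, 266.6]] spindle z [[[331.4, 172.8]]]
[[323.6836996  285.67236247]
 [323.49712826 279.0715763 ]
 [336.06687371 161.54501911]
 [326.5823402  153.07593891]
 [345.75446665 156.73013613]]
```

```bash
python3 wind.py 140 24 5
```

```text
-17 -9 0 0 0 0 1; -35 -10 0 0 0 0 1; -53 -4 0 0 0 0 1; -66 9 0 0 0 0 1; -73 27 0 0 0 0 1;
```

Emit:
carry_out --deltas "-17 -9 0 0 0 0 1; -35 -10 0 0 0 0 1; -53 -4 0 0 0 0 1; -66 9 0 0 0 0 1; -73 27 0 0 0 0 1; -73 27 0 0 0 0 1; -73 27 0 0 0 0 0.5; -73 27 0 0 0 0 0.5; -73 27 0 0 0 0 0.5; -73 27 -40 0 0 0 0.5; -73 27 -90 0 0 0 0.5; -73 27 -140 0 0 0 0.5"

```text
time_s: 7.5
eef_pos: [0.609, -0.073, 0.4154]
eef_rot: [-0.0, 0.771, 0.637, -0.0]
wrist_force: [1.0, -0.6, 1.2]
opening: 0.501
grasp_force: 0.0
```

```bash
cat > blanks.py <<'E'
from h import *
def find():
    im=vision.camera('top'); hsv=cv2.cvtColor(im,cv2.COLOR_BGR2HSV)
    m=((hsv[...,1]<50)&(hsv[...,2]>150)).astype('uint8'); n,l,s,c=cv2.connectedComponentsWithStats(m)
    return [(s[i,2:].tolist(),plane('top',c[i],.064).round(4)) for i in range(1,n) if 60<s[i,4]<200 and 130<c[i,1]<300 and 130<c[i][0]<560]
if __name__=='__main__':
    o=obs();print(o['time_s'],o['eef_pos'],o['opening']);[print(*b) for b in find()]
E
python3 blanks.py; python3 -c "
from h import *
print(delta([.557,.343,.42],down(-.19)),delta([.557,.343,.07],down(-.19)))"
```

```text
7.5 [ 0.60900237 -0.07303358  0.41539613] 0.500674085026808
[32, 8, 73] [ 0.6547 -0.3467  0.064 ]
[10, 10, 81] [0.5583 0.3442 0.064 ]
[14, 10, 112] [ 0.463 -0.367  0.064]
[13, 10, 97] [ 0.4557 -0.22    0.064 ]
[10, 10, 84] [0.4234 0.3556 0.064 ]
[11, 10, 84] [0.4198 0.2407 0.064 ]
(array([ 399.1, -130.9,    2.1]), array([0.011, 0.001, 0.001])) (array([ 399.5, -134.7,  352.1]), array([0.011, 0.001, 0.001]))
```

Emit:
carry_out --deltas "55 -18 0 0 0 0 0.4; 110 -36 0 0 0 0 0.3; 165 -55 0 0 0 0 0.3; 220 -73 0 0 0 0 0.3; 275 -91 0 0 0 0 0.3; 335 -110 30 0 0 0 0.3; 375 -125 80 0 0 0 0.3; 400 -132 140 0 0 0 0.3; 400 -132 200 0 0 0 0.3; 400 -132 250 0 0 0 0.3; 400 -132 280 0 0 0 0.3; 400 -132 280 0 0 0 0.3"

```text
time_s: 9.05
eef_pos: [0.5524, 0.3435, 0.1306]
eef_rot: [-0.001, 0.771, 0.637, -0.003]
wrist_force: [-1.2, 0.7, 1.0]
opening: 0.701
grasp_force: 0.0
```

```bash
python3 -c "
from h import *
print(pose()[0],delta([.558,.344,.034],down(-.19)))"; python3 snap.py wrist w3
```

```text
[0.55238536 0.34351004 0.13061716] (array([ 1.9,  6. , 96.6]), array([-0.006,  0.004,  0.001]))
9.1 [0.5524 0.3435 0.1306] 0.6996821858860529
```

View pics/w3.png

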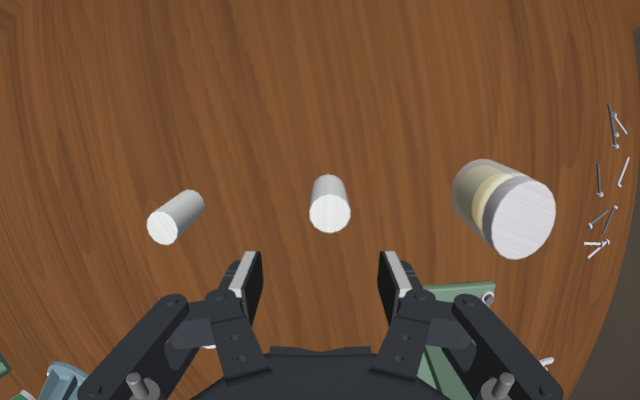

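```bash
python3 -c "
from h import *
print(plane('wrist',(330,211),.064,load('w3')))"
```

```text
[0.55916197 0.34619259 0.064     ]
```

Emit:
carry_out --deltas "3 7 30 0 0 0 0.3; 3 7 70 0 0 0 0.3; 3 7 97 0 0 0 0.3; 3 7 97 0 0 0 0.3; 3 7 97 0 0 0 1; 3 7 97 0 0 0 1; 3 7 97 0 0 0 1; 3 7 97 0 0 0 1; 3 7 40 0 0 0 1; 3 7 -20 0 0 0 1; 3 7 -80 0 0 0 1; 3 7 -140 0 0 0 1"

```text
time_s: 10.6
eef_pos: [0.5622, 0.3459, 0.2775]
eef_rot: [0.0, 0.771, 0.637, 0.001]
wrist_force: [0.9, 0.6, -0.4]
opening: 0.328
grasp_force: 59.7
```

```bash
cat >> h.py <<'E'
YAW=-.19; Rz=R.from_euler('z',YAW); W=np.array([.6248,-.033,0]); O=W-Rz.apply([0,-.053,0])
def F(y,out,x=0,h=0):
    c,s=np.cos(.4189),np.sin(.4189); return O+Rz.apply([x,-.185+y*c-out*s,.032+y*s+out*c+h])
def tip(p): # tool orientation pitched p rad below horizontal, pointing down the trough
    z=Rz.apply([0,-np.cos(p),-np.sin(p)]); y=Rz.apply([1,0,0]); return R.from_matrix(np.c_[np.cross(y,z),y,z])
def drop(yb,out,p,ext=.034):
    Q=tip(p); return F(yb,out)-ext*Q.apply([0,0,1]),Q
E
python3 - <<'E'
from h import *
p=np.radians(48)
for a in((.345,.09),(.335,.027)):
    P,Q=drop(*a,p); print(P,*delta(P,Q))
print(obs()['wrist_force'])
E
```

```text
[0.6567762  0.13326575 0.279816  ] [-191.1  132.9   -2.3] [ 0.002 -0.734  0.   ]
[0.65989053 0.14945924 0.21819562] [-174.7  132.8   59.4] [ 0.002 -0.734  0.   ]
[ 0.8980756   0.59729894 -0.35203207]
```

Emit:
carry_out --deltas "-20 15 -20 0 -0.1 0 1; -50 35 -40 0 -0.25 0 1; -85 60 -40 0 -0.4 0 1; -120 85 -40 0 -0.55 0 1; -150 110 -30 0 -0.7 0 1; -175 125 -20 0 -0.734 0 1; -191 133 -2 0 -0.734 0 1; -191 133 -2 0 -0.734 0 1"

```text
time_s: 11.6
eef_pos: [0.6565, 0.1316, 0.2751]
eef_rot: [0.227, 0.72, 0.594, -0.277]
wrist_force: [0.0, 0.6, -0.8]
opening: 0.326
grasp_force: 59.8
```

```bash
python3 - <<'E'
from h import *
P,Q=drop(.335,.027,np.radians(48)); print(obs()['q'].round(2),*delta(P,Q))
E
python3 snap.py side s4; python3 -c "
import cv2
a=cv2.imread('pics/s4.png')[100:280,230:420];cv2.imwrite('pics/s4c.png',cv2.resize(a,None,fx=3,fy=3))"
```

```text
[ 0.3   0.66  1.04 -0.65  1.8   0.46] [51.6  0.1 30.1] [-0.003  0.     0.   ]
11.65 [0.6565 0.1316 0.2751] 0.33407942634038934
```

View pics/s4c.png

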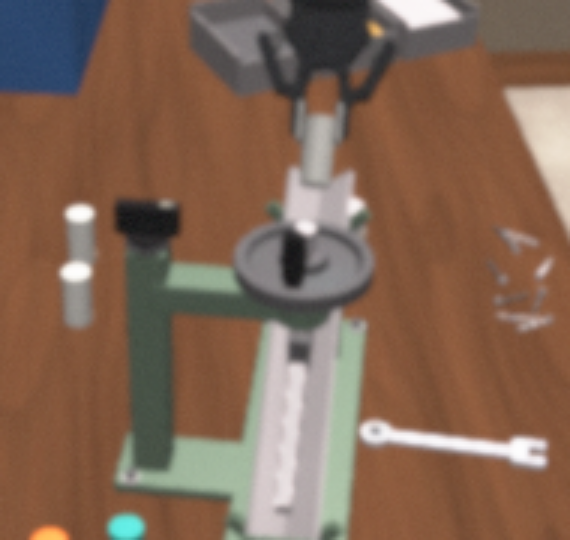

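Emit:
carry_out --deltas "17 0 10 0 0 0 1; 34 0 20 0 0 0 1; 51 0 30 0 0 0 1; 51 0 30 0 0 0 1; 51 0 30 0 0 0 0.5; 51 0 30 0 0 0 0.5; 51 0 30 0 0 0 0.5; 51 0 30 0 0 0 0.4; 51 0 -10 0 0 0 0.3; 51 0 -60 0 0 0 0.3; 30 0 -120 0 0 0 0.3"

```text
time_s: 13.02
eef_pos: [0.6757, 0.2347, 0.3433]
eef_rot: [0.228, 0.719, 0.595, -0.278]
wrist_force: [1.5, 0.1, -0.2]
opening: 0.694
grasp_force: 0.0
```

```bash
python3 snap.py side s5
python3 - <<'E'
from h import *
a=cv2.imread('pics/s5.png')[140:290,230:420];t=vision.camera('top');cv2.imwrite('pics/t5.png',t);b=t[150:260,240:430]
cv2.imwrite('pics/s5c.png',cv2.vconcat([cv2.resize(a,None,fx=2.25,fy=2.25),cv2.resize(b,None,fx=2.25,fy=2.25)]))
for y in(.032,.08,.27,.33): print(y,proj('side',F(y,.036)),proj('top',F(y,.036)))
E
python3 blanks.py
```

```text
13.075 [0.6757 0.2347 0.3433] 0.699751578561448
0.032 [[324.70265191 268.95094503]] [[364.83917244 207.22513737]]
0.08 [[326.39750005 252.07643214]] [[351.410385   204.27121047]]
0.27 [[332.55942748 190.72608391]] [[294.57552312 191.76926063]]
0.33 [[334.34204466 172.97771127]] [[275.29957382 187.52913506]]
13.125 [0.67758813 0.2367961  0.35320085] 0.7016779873866036
[32, 8, 73] [ 0.6548 -0.3465  0.064 ]
[14, 10, 112] [ 0.463 -0.367  0.064]
[13, 10, 97] [ 0.4557 -0.22    0.064 ]
[10, 10, 84] [0.4234 0.3556 0.064 ]
[11, 10, 83] [0.4197 0.2405 0.064 ]
```

View pics/s5c.png

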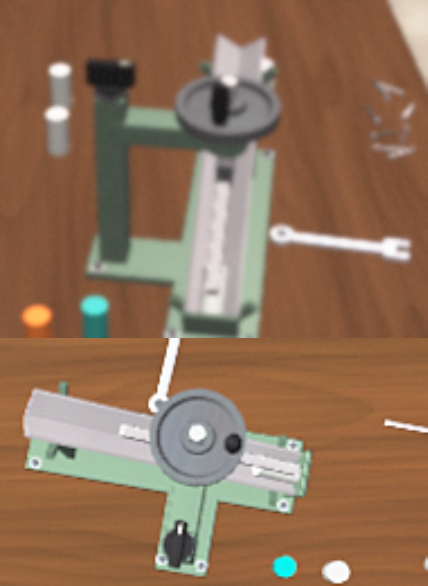

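Run:
```python
from h import *
print(obs()['q'].round(2),*delta([.4242,.357,.25],down(-.19)),*delta([.4242,.357,.10],down(-.19)))
```

```text
[ 0.42  0.8   0.67 -0.66  2.03  0.41] [ 118.6 -272.1   24.7] [ 0.009  0.729 -0.001] [ 218.5 -273.4  136.5] [ 0.009  0.729 -0.001]
```

Emit:
carry_out --deltas "10 -40 0 0 0.1 0 0.3; 30 -90 5 0 0.28 0 0.3; 55 -145 10 0 0.45 0 0.3; 80 -200 17 0 0.6 0 0.3; 105 -250 22 0 0.729 0 0.3; 119 -272 25 0 0.729 0 0.3; 150 -273 60 0 0.729 0 0.3; 190 -273 105 0 0.729 0 0.3; 218 -273 136 0 0.729 0 0.3; 218 -273 136 0 0.729 0 0.3"

```text
time_s: 14.42
eef_pos: [0.4191, 0.3531, 0.0935]
eef_rot: [0.001, 0.771, 0.637, -0.006]
wrist_force: [0.1, 0.2, 0.8]
opening: 0.7
grasp_force: 0.0
```

```bash
cat > wl.py <<'E'
from h import *
# blank tops seen by wrist camera: print candidates near TCP
ps=pose(); im=vision.camera('wrist'); o=obs(); print(o['time_s'],ps[0].round(4),o['q'].round(2),o['opening'])
hsv=cv2.cvtColor(im,cv2.COLOR_BGR2HSV); m=((hsv[...,1]<25)&(hsv[...,2]>205)).astype('uint8')
n,l,s,c=cv2.connectedComponentsWithStats(m)
for i in range(1,n):
    if s[i,4]>300 and s[i,1]<290: 
        P=plane('wrist',c[i],.064,ps); print(s[i],c[i].round(0),P.round(4),np.linalg.norm((P-ps[0])[:2]).round(3))
cv2.imwrite('pics/wl.png',im)
E
python3 wl.py; python3 blanks.py; python3 -c "
from h import *
print(delta([.4242,.357,.034],down(-.19)))"
```

```text
14.475 [0.4191 0.3531 0.0935] [ 0.49  0.29  1.77 -0.01  1.09  0.68] 0.6978256439174885
[ 303  209   49   44 1649] [327. 230.] [0.4234 0.3571 0.064 ] 0.006
14.475 [0.42102155 0.35419349 0.09625149] 0.6978256439174885
[32, 8, 72] [ 0.6548 -0.3464  0.064 ]
[14, 10, 112] [ 0.463 -0.367  0.064]
[13, 10, 97] [ 0.4557 -0.22    0.064 ]
[32, 20, 138] [0.4185 0.5178 0.064 ]
[9, 10, 76] [0.4237 0.3543 0.064 ]
[11, 10, 84] [0.4198 0.2407 0.064 ]
(array([ 2.7,  1.3, 64.1]), array([0.001, 0.005, 0.001]))
```

Emit:
carry_out --deltas "0 0 30 0 0 0 0.3; 0 0 66 0 0 0 0.3; 0 0 66 0 0 0 0.3; 0 0 66 0 0 0 1; 0 0 66 0 0 0 1; 0 0 66 0 0 0 1; 0 0 66 0 0 0 1; 0 0 10 0 0 0 1; 0 0 -50 0 0 0 1; 0 0 -110 0 0 0 1; 0 0 -170 0 0 0 1; 0 0 -200 0 0 0 1"

```text
time_s: 16.02
eef_pos: [0.4227, 0.3563, 0.3029]
eef_rot: [0.002, 0.771, 0.637, 0.002]
wrist_force: [0.4, 0.2, -1.4]
opening: 0.334
grasp_force: 59.5
```

Run:
```python
from h import *
for a in((.345,.09),(.335,.027)):
    P,Q=drop(*a,np.radians(48)); print(P,*delta(P,Q))
```

```text
[0.6567762  0.13326575 0.279816  ] [-175.1  271.7   24.8] [ 0.006 -0.733 -0.001]
[0.65989053 0.14945924 0.21819562] [-158.6  271.3   86.4] [ 0.006 -0.733 -0.001]
```

Emit:
carry_out --deltas "-20 40 -15 0 -0.1 0 1; -45 85 -20 0 -0.25 0 1; -75 135 -20 0 -0.4 0 1; -105 185 -20 0 -0.55 0 1; -135 230 -10 0 -0.7 0 1; -165 260 0 0 -0.733 0 1; -175 272 25 0 -0.733 0 1; -175 272 25 0 -0.733 0 1; -175 272 25 0 -0.733 0 1"

```text
time_s: 17.15
eef_pos: [0.6558, 0.1332, 0.2748]
eef_rot: [0.23, 0.719, 0.594, -0.277]
wrist_force: [-0.1, 0.1, -0.4]
opening: 0.332
grasp_force: 59.7
```

Run:
```python
from h import *
P,Q=drop(.335,.027,np.radians(48)); print(obs()['opening'],pose()[0],*delta(P,Q))
```

```text
0.3322044458419314 [0.65575897 0.13321584 0.27477815] [50.4  0.9 30.7] [0.002 0.004 0.   ]
```

Emit:
carry_out --deltas "17 0 10 0 0 0 1; 34 0 20 0 0 0 1; 51 0 30 0 0 0 1; 51 0 30 0 0 0 1; 51 0 30 0 0 0 0.5; 51 0 30 0 0 0 0.5; 51 0 30 0 0 0 0.5; 51 0 30 0 0 0 0.4; 51 0 -10 0 0 0 0.3; 51 0 -60 0 0 0 0.3; 30 0 -120 0 0 0 0.3"

```text
time_s: 18.52
eef_pos: [0.6745, 0.2341, 0.3397]
eef_rot: [0.229, 0.718, 0.595, -0.28]
wrist_force: [1.1, 0.7, 0.7]
opening: 0.695
grasp_force: 0.0
```

```bash
python3 blanks.py;  python3 - <<'E'
from h import *
a=vision.camera('side')[140:290,230:420];t=vision.camera('top');b=t[150:260,240:430]
cv2.imwrite('pics/s6c.png',cv2.vconcat([cv2.resize(a,None,fx=2.25,fy=2.25),cv2.resize(b,None,fx=2.25,fy=2.25)]))
print(*delta([.4203,.2425,.25],down(-.19)),*delta([.4203,.2425,.10],down(-.19)))
E
```

```text
18.525 [0.67446672 0.23408293 0.33971753] 0.6951858737785179
[32, 8, 73] [ 0.6548 -0.3465  0.064 ]
[14, 10, 112] [ 0.463 -0.367  0.064]
[13, 10, 97] [ 0.4557 -0.22    0.064 ]
[11, 10, 84] [0.4198 0.2407 0.064 ]
[  32.8 -253.5   96.9] [ 0.009  0.733 -0.001] [ 133.2 -254.7  208.3] [ 0.009  0.733 -0.001]
```

View pics/s6c.png

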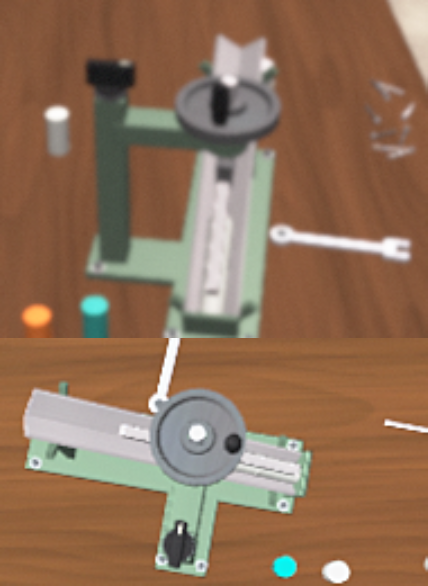

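Emit:
carry_out --deltas "0 -40 0 0 0.1 0 0.3; 5 -90 20 0 0.28 0 0.3; 13 -145 40 0 0.45 0 0.3; 22 -200 65 0 0.6 0 0.3; 30 -240 85 0 0.733 0 0.3; 33 -253 97 0 0.733 0 0.3; 70 -254 138 0 0.733 0 0.3; 105 -254 177 0 0.733 0 0.3; 133 -254 208 0 0.733 0 0.3; 133 -254 208 0 0.733 0 0.3; 133 -254 208 0 0.733 0 0.3"

```text
time_s: 20.05
eef_pos: [0.4185, 0.2401, 0.0986]
eef_rot: [0.002, 0.771, 0.637, -0.001]
wrist_force: [1.2, -1.4, -0.2]
opening: 0.703
grasp_force: 0.0
```

```bash
python3 wl.py;python3 wl.py; python3 -c "
from h import *
print(delta([.4203,.2425,.034],down(-.19)))"
```

```text
20.1 [0.4185 0.2401 0.0986] [ 0.28  0.15  1.94 -0.01  1.05  0.47] 0.7006487076049972
[ 299  210   46   44 1549] [322. 231.] [0.4194 0.2418 0.064 ] 0.002
20.15 [0.4191 0.2404 0.0993] [ 0.28  0.15  1.94 -0.01  1.05  0.47] 0.6955318981302429
[632  49   8  65 393] [636.  79.] [0.7144 0.3193 0.064 ] 0.306
[ 298  210   46   44 1535] [321. 232.] [0.4193 0.2418 0.064 ] 0.001
(array([ 2.4,  0.3, 65.5]), array([0.003, 0.003, 0.001]))
```

Emit:
carry_out --deltas "1 0 30 0 0 0 0.3; 1 0 66 0 0 0 0.3; 1 0 66 0 0 0 0.3; 1 0 66 0 0 0 1; 1 0 66 0 0 0 1; 1 0 66 0 0 0 1; 1 0 66 0 0 0 1; 1 0 10 0 0 0 1; 1 0 -50 0 0 0 1; 1 0 -110 0 0 0 1; 1 0 -170 0 0 0 1; 1 0 -220 0 0 0 1"

```text
time_s: 21.65
eef_pos: [0.4182, 0.2422, 0.3212]
eef_rot: [0.002, 0.771, 0.637, -0.0]
wrist_force: [1.4, 0.5, -0.6]
opening: 0.333
grasp_force: 59.6
```

Run:
```python
from h import *
for a in((.345,.09),(.335,.027)):
    P,Q=drop(*a,np.radians(48)); print(P,*delta(P,Q))
```

```text
[0.6567762  0.13326575 0.279816  ] [-62.1 254.6  42.4] [ 0.003 -0.73  -0.   ]
[0.65989053 0.14945924 0.21819562] [-45.4 254.4 104. ] [ 0.003 -0.73  -0.   ]
```

Emit:
carry_out --deltas "0 40 0 0 -0.1 0 1; 0 85 0 0 -0.25 0 1; -5 135 -5 0 -0.4 0 1; -15 185 -5 0 -0.55 0 1; -35 225 5 0 -0.7 0 1; -55 250 20 0 -0.73 0 1; -62 255 42 0 -0.73 0 1; -62 255 42 0 -0.73 0 1; -62 255 42 0 -0.73 0 1"

```text
time_s: 22.78
eef_pos: [0.6566, 0.1339, 0.2775]
eef_rot: [0.229, 0.719, 0.595, -0.276]
wrist_force: [-0.1, 0.0, -1.0]
opening: 0.332
grasp_force: 59.8
```

Run:
```python
from h import *
P,Q=drop(.335,.027,np.radians(48)); print(obs()['opening'],pose()[0],*delta(P,Q))
```

```text
0.33150103833486194 [0.6566132  0.13391912 0.27748213] [51.5  0.2 33.4] [ 0.002  0.    -0.   ]
```

Emit:
carry_out --deltas "17 0 10 0 0 0 1; 34 0 22 0 0 0 1; 52 0 32 0 0 0 1; 52 0 32 0 0 0 1; 52 0 32 0 0 0 0.5; 52 0 32 0 0 0 0.5; 52 0 32 0 0 0 0.5; 52 0 32 0 0 0 0.4; 52 0 -10 0 0 0 0.3; 52 0 -60 0 0 0 0.3; 30 0 -120 0 0 0 0.3"

```text
time_s: 24.15
eef_pos: [0.6756, 0.2345, 0.3423]
eef_rot: [0.228, 0.718, 0.595, -0.279]
wrist_force: [0.7, -0.0, 0.8]
opening: 0.699
grasp_force: 0.0
```

```bash
python3 blanks.py;  python3 - <<'E'
from h import *
t=vision.camera('top'); cv2.imwrite('pics/t7.png',t)
hsv=cv2.cvtColor(t,cv2.COLOR_BGR2HSV)
for nm,lo,hi in(('turq',80,100),('or',10,25)):
    m=((hsv[...,0]>lo)&(hsv[...,0]<hi)&(hsv[...,1]>180)&(hsv[...,2]>200)).astype('uint8'); n,l,s,c=cv2.connectedComponentsWithStats(m)
    [print(nm,s[i],plane('top',c[i],.064)) for i in range(1,n) if 50<s[i,4]<200]
# bright top disc only
g=t[235:270,375:450].min(2); 
for th in(215,230,240):
    n,l,s,c=cv2.connectedComponentsWithStats((g>th).astype('uint8')); print(th,[(s[i].tolist(),plane('top',c[i]+[375,235],.064).round(4)) for i in range(1,n) if s[i,4]>20])
print(*delta([.6,.2,.45],down(-.19)))
E
```

```text
24.15 [0.67556551 0.23447779 0.34228178] 0.6986203749182369
[32, 8, 74] [ 0.6547 -0.3467  0.064 ]
[14, 10, 112] [ 0.463 -0.367  0.064]
[13, 10, 97] [ 0.4557 -0.22    0.064 ]
turq [362 247   9   9  66] [ 0.46457566 -0.14792367  0.064     ]
or [365 267  12  11  69] [ 0.40037962 -0.16006881  0.064     ]
215 [([54, 10, 14, 10, 89], array([ 0.4632, -0.3686,  0.064 ])), ([9, 14, 11, 10, 82], array([ 0.4553, -0.221 ,  0.064 ]))]
230 [([58, 11, 10, 9, 73], array([ 0.4623, -0.372 ,  0.064 ])), ([10, 14, 10, 10, 77], array([ 0.4552, -0.2218,  0.064 ]))]
240 [([58, 11, 10, 9, 72], array([ 0.4624, -0.3718,  0.064 ])), ([10, 14, 10, 10, 73], array([ 0.4548, -0.2222,  0.064 ]))]
[-103.1  -68.2  -40.1] [ 0.012  0.728 -0.002]
```

Run:
```python
from h import *
for q in([.62,.13,.40],[.56,0,.40],[.5,-.13,.40],[.455,-.22,.36],[.455,-.2215,.10]): print(*delta(q,down(-.19)))
```

```text
[-118.2  -36.1   40.8] [ 0.012  0.728 -0.002]
[-222.1  -70.9  132.9] [ 0.012  0.728 -0.002]
[-326.1 -105.7  225. ] [ 0.012  0.728 -0.002]
[-372.  -133.6  319. ] [ 0.012  0.728 -0.002]
[-200.1 -136.5  514.1] [ 0.012  0.728 -0.002]
```

Emit:
carry_out --deltas "-25 -5 0 0.01 0.15 0 0.3; -60 -18 10 0.01 0.33 0 0.3; -90 -27 25 0.01 0.5 0 0.3; -118 -36 41 0.01 0.65 0 0.3; -160 -50 77 0.01 0.728 0 0.3; -200 -63 113 0.01 0.728 0 0.3; -240 -77 150 0.01 0.728 0 0.3; -285 -92 190 0.01 0.728 0 0.3; -326 -106 225 0.01 0.728 0 0.3; -360 -125 280 0.01 0.728 0 0.3; -372 -134 319 0.01 0.728 0 0.3; -335 -134 362 0.01 0.728 0 0.3"

```text
time_s: 25.75
eef_pos: [0.4523, -0.2277, 0.3016]
eef_rot: [0.003, 0.773, 0.634, -0.005]
wrist_force: [0.9, 0.3, 0.2]
opening: 0.702
grasp_force: 0.0
```

```bash
python3 wl.py; python3 -c "
from h import *
print(pose()[0],delta([.455,-.222,.10],down(-.19)))"
```

```text
25.8 [ 0.4523 -0.2277  0.3016] [-0.69 -0.02  1.7  -0.01  1.47 -0.49] 0.6989275792951225
[ 562  143   12  133 1097] [568. 207.] [ 0.8463 -0.3628  0.064 ] 0.416
[312 150  23  23 411] [323. 161.] [ 0.4557 -0.2214  0.064 ] 0.007
[ 0.44875683 -0.22340371  0.29110808] (array([  3.2,   9.1, 191. ]), array([-0.017,  0.003, -0.006]))
```

Emit:
carry_out --deltas "0 2 30 0 0 0 0.3; 0 2 80 0 0 0 0.3; 0 2 130 0 0 0 0.3; 0 2 170 0 0 0 0.3; 0 2 190 0 0 0 0.3; 0 2 190 0 0 0 0.3; 0 2 190 0 0 0 0.3"

```text
time_s: 26.68
eef_pos: [0.4532, -0.2257, 0.111]
eef_rot: [-0.0, 0.772, 0.636, -0.005]
wrist_force: [0.1, 0.3, -0.0]
opening: 0.699
grasp_force: 0.0
```

```bash
python3 wl.py; python3 -c "
from h import *
print(pose()[0],delta([.4555,-.222,.034],down(-.19)))"
```

```text
26.725 [ 0.4532 -0.2257  0.111 ] [-0.69  0.18  1.87 -0.01  1.09 -0.49] 0.7014622538475606
[ 302  201   45   41 1391] [324. 221.] [ 0.4557 -0.2224  0.064 ] 0.004
[615 234  25  99 571] [630. 289.] [ 0.8073 -0.3908  0.064 ] 0.391
[ 0.4533685  -0.22581615  0.11117365] (array([ 4.8,  1.9, 77.1]), array([-0.007,  0.008, -0.002]))
```

Emit:
carry_out --deltas "3 2 40 0 0 0 0.3; 3 2 77 0 0 0 0.3; 3 2 77 0 0 0 0.3; 3 2 77 0 0 0 1; 3 2 77 0 0 0 1; 3 2 77 0 0 0 1; 3 2 77 0 0 0 1; 3 2 20 0 0 0 1; 3 2 -40 0 0 0 1; 3 2 -100 0 0 0 1; 3 2 -160 0 0 0 1; 3 2 -220 0 0 0 1"

```text
time_s: 28.22
eef_pos: [0.4568, -0.2212, 0.3326]
eef_rot: [-0.0, 0.772, 0.636, -0.005]
wrist_force: [1.5, -1.7, -1.3]
opening: 0.333
grasp_force: 59.5
```

Run:
```python
from h import *
for q in([.50,-.13,.41],[.58,.05,.41],[.64,.19,.41]): print(*delta(q,down(-.19)))
P,Q=drop(.345,.09,np.radians(48)); print(P,*delta(P,Q))
```

```text
[ 97.1  24.4 -78.4] [-0.007  0.008 -0.003]
[289.1  68.5 -80.2] [-0.007  0.008 -0.003]
[438.  100.6 -81.7] [-0.007  0.008 -0.003]
[0.6567762  0.13326575 0.279816  ] [386.5 128.8  48.7] [-0.008 -0.725  0.   ]
```

Emit:
carry_out --deltas "40 10 -40 0 0 0 1; 90 24 -70 0 0 0 1; 145 35 -80 0 0 0 1; 205 49 -80 0 0 0 1; 265 63 -80 0 -0.05 0 1; 325 80 -80 0 -0.15 0 1; 380 95 -80 0 -0.3 0 1; 425 108 -80 0 -0.47 0 1; 430 115 -65 0 -0.63 0 1; 420 125 -30 0 -0.725 0 1; 400 129 15 0 -0.725 0 1; 387 129 49 0 -0.725 0 1"

```text
time_s: 29.72
eef_pos: [0.6567, 0.1332, 0.2741]
eef_rot: [0.224, 0.719, 0.595, -0.28]
wrist_force: [-0.3, 0.5, -0.4]
opening: 0.335
grasp_force: 59.5
```

Emit:
carry_out --deltas "0 0 0 0 0 0 1; 0 0 0 0 0 0 1; 0 0 0 0 0 0 1"

```text
time_s: 30.1
eef_pos: [0.6582, 0.1342, 0.2795]
eef_rot: [0.225, 0.72, 0.595, -0.277]
wrist_force: [0.1, 0.9, -1.2]
opening: 0.331
grasp_force: 59.5
```

Run:
```python
from h import *
P,Q=drop(.335,.027,np.radians(48)); print(obs()['opening'],pose()[0],*delta(P,Q))
```

```text
0.33131260353520353 [0.65823758 0.13424214 0.27947833] [52.2 -1.  35.5] [-0.005 -0.003  0.002]
```

Emit:
carry_out --deltas "17 0 12 0 0 0 1; 34 0 24 0 0 0 1; 52 -1 35 0 0 0 1; 52 -1 35 0 0 0 1; 52 -1 35 0 0 0 0.5; 52 -1 35 0 0 0 0.5; 52 -1 35 0 0 0 0.5; 52 -1 35 0 0 0 0.4; 52 -1 -8 0 0 0 0.3; 52 -1 -60 0 0 0 0.3; 30 0 -120 0 0 0 0.3"

```text
time_s: 31.48
eef_pos: [0.6767, 0.2346, 0.3435]
eef_rot: [0.224, 0.719, 0.596, -0.281]
wrist_force: [1.5, -0.1, -0.7]
opening: 0.7
grasp_force: 0.0
```

```bash
python3 blanks.py;  python3 - <<'E'
from h import *
for q in([.62,.13,.40],[.56,0,.40],[.5,-.13,.40],[.463,-.37,.36],[.463,-.371,.10]): print(*delta(q,down(-.19)))
a=vision.camera('side')[140:290,230:420];t=vision.camera('top');b=t[150:260,240:430]
cv2.imwrite('pics/s8c.png',cv2.vconcat([cv2.resize(a,None,fx=3,fy=3),cv2.resize(b,None,fx=3,fy=3)])[:600])
E
```

```text
31.475 [0.67670621 0.23455113 0.34353504] 0.6996386309154292
[32, 8, 72] [ 0.6548 -0.3464  0.064 ]
[14, 10, 112] [ 0.463 -0.367  0.064]
[-117.   -36.8   43.4] [ 0.     0.726 -0.001]
[-221.   -71.1  135.6] [ 0.     0.726 -0.001]
[-324.9 -105.4  227.9] [ 0.     0.726 -0.001]
[-479.9  -96.3  418.9] [ 0.     0.726 -0.001]
[-308.   -96.1  614. ] [ 0.     0.726 -0.001]
```

View pics/s8c.png

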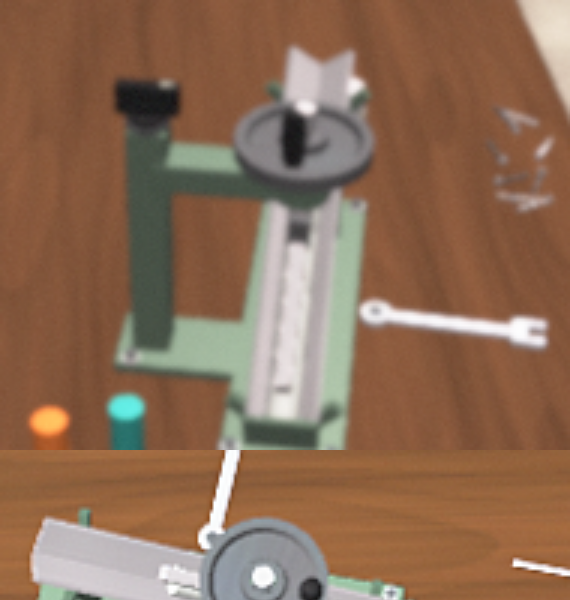

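Emit:
carry_out --deltas "-25 -5 0 0 0.15 0 0.3; -60 -18 10 0 0.33 0 0.3; -90 -27 25 0 0.5 0 0.3; -130 -41 55 0 0.65 0 0.3; -170 -54 90 0 0.726 0 0.3; -210 -67 126 0 0.726 0 0.3; -250 -81 162 0 0.726 0 0.3; -290 -94 197 0 0.726 0 0.3; -330 -105 235 0 0.726 0 0.3; -370 -104 282 0 0.726 0 0.3; -410 -101 330 0 0.726 0 0.3; -450 -98 380 0 0.726 0 0.3"

```text
time_s: 33.12
eef_pos: [0.4676, -0.3257, 0.3625]
eef_rot: [-0.002, 0.772, 0.635, -0.005]
wrist_force: [1.8, 0.5, 0.6]
opening: 0.698
grasp_force: 0.0
```

```bash
python3 wl.py; python3 -c "
from h import *
print(pose()[0],delta([.4625,-.3715,.10],down(-.19)))"
```

```text
33.175 [ 0.4676 -0.3257  0.3625] [-0.82  0.1   1.44 -0.01  1.61 -0.62] 0.7021263478457734
[ 537   93   21  140 1345] [549. 160.] [ 0.8589 -0.3898  0.064 ] 0.397
[316 181  19  21 310] [325. 191.] [ 0.4627 -0.3738  0.064 ] 0.048
[ 0.46510239 -0.332411    0.35976685] (array([-36.8,   8.6, 260. ]), array([-0.013,  0.008, -0.009]))
```

Emit:
carry_out --deltas "-15 4 30 0 0 0 0.3; -31 8 80 0 0 0 0.3; -31 8 135 0 0 0 0.3; -31 8 190 0 0 0 0.3; -31 8 240 0 0 0 0.3; -31 8 260 0 0 0 0.3; -31 8 260 0 0 0 0.3; -31 8 260 0 0 0 0.3"

```text
time_s: 34.17
eef_pos: [0.4693, -0.3583, 0.106]
eef_rot: [0.0, 0.772, 0.636, -0.005]
wrist_force: [0.3, 0.4, -0.1]
opening: 0.701
grasp_force: 0.0
```

```bash
python3 wl.py; python3 -c "
from h import *
print(pose()[0],delta([.4625,-.373,.034],down(-.19)))"
```

```text
34.225 [ 0.4693 -0.3583  0.106 ] [-0.85  0.35  1.66 -0.01  1.12 -0.65] 0.7057415146951506
[ 295  203   43   66 1420] [316. 247.] [ 0.4636 -0.3704  0.064 ] 0.013
[ 0.46945173 -0.35843712  0.10632485] (array([-15. ,  -3.6,  72.5]), array([-0.006,  0.009, -0.003]))
```

Emit:
carry_out --deltas "-14 -3 10 0 0 0 0.3; -14 -3 40 0 0 0 0.3; -14 -3 72 0 0 0 0.3; -14 -3 72 0 0 0 0.3; -14 -3 72 0 0 0 1; -14 -3 72 0 0 0 1; -14 -3 72 0 0 0 1; -14 -3 72 0 0 0 1; -14 -3 20 0 0 0 1; -14 -3 -40 0 0 0 1; -14 -3 -100 0 0 0 1; -14 -3 -160 0 0 0 1"

```text
time_s: 35.72
eef_pos: [0.4639, -0.3691, 0.266]
eef_rot: [-0.002, 0.772, 0.636, -0.005]
wrist_force: [-0.1, -0.4, -1.3]
opening: 0.333
grasp_force: 59.5
```

Run:
```python
from h import *
for q in([.50,-.13,.41],[.58,.05,.41],[.64,.19,.41]): print(*delta(q,down(-.19)))
P,Q=drop(.345,.09,np.radians(48)); print(P,*delta(P,Q))
```

```text
[ 240.7  -11.6 -145.3] [-0.009  0.006 -0.002]
[ 432.7   32.5 -146.9] [-0.009  0.006 -0.002]
[ 581.6   64.6 -148.1] [-0.009  0.006 -0.002]
[0.6567762  0.13326575 0.279816  ] [529.9  93.1 -17.8] [-0.009 -0.727  0.001]
```

Emit:
carry_out --deltas "20 0 -50 0 0 0 1; 60 -2 -95 0 0 0 1; 110 -4 -130 0 0 0 1; 165 -7 -145 0 0 0 1; 220 -10 -147 0 0 0 1; 275 -3 -147 0 0 0 1; 330 9 -147 0 0 0 1; 385 22 -147 0 0 0 1; 440 35 -147 0 0 0 1; 495 48 -147 0 -0.1 0 1; 550 65 -147 0 -0.25 0 1; 575 75 -147 0 -0.4 0 1"

```text
time_s: 37.22
eef_pos: [0.6495, 0.184, 0.407]
eef_rot: [0.127, 0.754, 0.624, -0.159]
wrist_force: [0.5, -1.3, -1.2]
opening: 0.334
grasp_force: 59.4
```

Run:
```python
from h import *
P,Q=drop(.345,.09,np.radians(48)); print(obs()['opening'],pose()[0],*delta(P,Q))
```

```text
0.33410456622692714 [0.64954666 0.18402366 0.40699699] [  6.2  17.7 135.8] [-0.007 -0.323  0.004]
```

Emit:
carry_out --deltas "6 6 20 0 -0.15 0 1; 6 16 50 0 -0.323 0 1; 6 17 90 0 -0.323 0 1; 6 17 125 0 -0.323 0 1; 6 17 134 0 -0.323 0 1; 6 17 134 0 -0.323 0 1; 6 17 134 0 -0.323 0 1"

```text
time_s: 38.1
eef_pos: [0.6566, 0.132, 0.2835]
eef_rot: [0.224, 0.721, 0.595, -0.276]
wrist_force: [-1.1, -0.2, -0.9]
opening: 0.331
grasp_force: 59.6
```

Run:
```python
from h import *
P,Q=drop(.335,.027,np.radians(48)); print(obs()['opening'],pose()[0],*delta(P,Q))
```

```text
0.33128844360180015 [0.65658833 0.13199211 0.28347154] [56.7  0.3 36.9] [-0.006 -0.006  0.002]
```

Emit:
carry_out --deltas "18 0 12 0 0 0 1; 37 0 24 0 0 0 1; 55 0 36 0 0 0 1; 55 0 36 0 0 0 1; 55 0 36 0 0 0 0.5; 55 0 36 0 0 0 0.5; 55 0 36 0 0 0 0.5; 55 0 36 0 0 0 0.4; 55 0 -8 0 0 0 0.3; 55 0 -60 0 0 0 0.3; 30 0 -120 0 0 0 0.3"

```text
time_s: 39.48
eef_pos: [0.6751, 0.2322, 0.3472]
eef_rot: [0.223, 0.719, 0.596, -0.28]
wrist_force: [0.7, 0.2, -0.1]
opening: 0.7
grasp_force: 0.0
```

```bash
python3 blanks.py;  python3 - <<'E'
from h import *
ps=pose();w=vision.camera('wrist');cv2.imwrite('pics/w9.png',w)
a=vision.camera('side')[140:290,230:420];t=vision.camera('top');b=t[150:260,240:430];cv2.imwrite('pics/t9.png',t)
print('top px of row upper end',proj('top',[F(.32,.036),F(.32,.021,-.015),F(.32,.021,.015),F(.275,.054,0,.012)]),proj('wrist',[F(.32,.036),F(.32,.021)],ps))
cv2.imwrite('pics/s9c.png',cv2.hconcat([cv2.resize(b,None,fx=3,fy=3)[:, :330],cv2.resize(w,(533,333))[:330]])[:, :800])
for q in([.60,.16,.42],[.609,-.073,.42]): print(*delta(q,down(-.19)))
E
```

```text
39.475 [0.67514087 0.23216475 0.34724592] 0.7000125855299145
[32, 8, 73] [ 0.6548 -0.3465  0.064 ]
top px of row upper end [[278.55963753 188.24625043]
 [276.18880992 193.60670054]
 [277.99003592 183.67624144]
 [294.61201406 190.37638025]] [[320.53224051 162.9388945 ]
 [320.5095576  150.34778819]]
[-109.5  -61.6    4.7] [-0.006  0.726  0.   ]
[-279.4   -8.3  155.2] [-0.006  0.726  0.   ]
```

View pics/s9c.png

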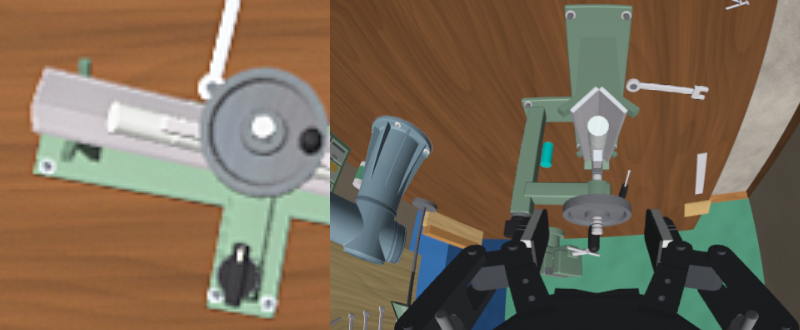

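Emit:
carry_out --deltas "-30 -10 -20 0 0.15 0 0.5; -70 -35 -20 0 0.33 0 0.5; -110 -61 5 0 0.5 0 0.5; -145 -50 35 0 0.65 0 0.5; -180 -40 67 0 0.726 0 0.5; -220 -27 102 0 0.726 0 0.5; -255 -15 133 0 0.726 0 0.5; -279 -8 155 0 0.726 0 0.6; -279 -8 155 0 0.726 0 0.6; -279 -8 155 0 0.726 0 0.6; -279 -8 155 0 0.726 0 0.6"

```text
time_s: 41.05
eef_pos: [0.6088, -0.0721, 0.4182]
eef_rot: [-0.003, 0.771, 0.636, -0.004]
wrist_force: [0.5, 0.1, 0.7]
opening: 0.398
grasp_force: 0.0
```

Run:
```python
from h import *
ps=pose();w=vision.camera('wrist');cv2.imwrite('pics/w10.png',w)
H=W+Rz.apply([.045*np.cos(np.radians(260)),.045*np.sin(np.radians(260)),0]); H[2]=.313
print(ps[0],H,proj('wrist',H,ps)); g=cv2.cvtColor(w,cv2.COLOR_BGR2GRAY); n,l,s,c=cv2.connectedComponentsWithStats((g<45).astype('uint8'))
for i in range(1,n):
    if s[i,4]>80 and s[i,1]<260 : print(s[i],c[i].round(0),plane('wrist',c[i],.31,ps).round(4))
H[2]=.274; print(delta(H,down(-.19)))
```

```text
[ 0.608839   -0.07207773  0.41815998] [ 0.60875692 -0.07504307  0.313     ] [[322.4837788  203.30839905]]
[ 158  128   62   37 1271] [190. 147.] [ 0.5058 -0.0044  0.31  ]
[313 181  23  30 499] [324. 196.] [ 0.6111 -0.0694  0.31  ]
[  9 210   7  34  95] [ 13. 227.] [ 0.1801 -0.0294  0.31  ]
[  5 241  13  15  98] [ 11. 248.] [ 0.1481 -0.0589  0.31  ]
[277 249  11  72 434] [283. 283.] [ 0.5559 -0.1476  0.31  ]
[353 249  10  71 418] [357. 282.] [ 0.6262 -0.1602  0.31  ]
(array([ -2.6,   1.8, 144.4]), array([-0.009,  0.003, -0.001]))
```

Emit:
carry_out --deltas "-1 1 45 0 0 0 0.6; -1 1 95 0 0 0 0.6; -1 1 144 0 0 0 0.6; -1 1 144 0 0 0 0.6; -1 1 144 0 0 0 0.6; -1 1 144 0 0 0 1; -1 1 144 0 0 0 1; -1 1 144 0 0 0 1; -1 1 144 0 0 0 1"

```text
time_s: 42.22
eef_pos: [0.6101, -0.0747, 0.2781]
eef_rot: [-0.0, 0.772, 0.636, -0.002]
wrist_force: [0.4, 1.6, 6.9]
opening: 0.238
grasp_force: 58.5
```

```bash
python3 -c "
from h import *
o=obs();p,Q=pose(o);d=Rz.inv().apply(p-W);print(p,np.hypot(*d[:2]),np.degrees(np.arctan2(d[1],d[0])))"; python3 wind.py 261 -24 8
```

```text
[ 0.61009555 -0.07472203  0.27814331] 0.04423741547482952 -98.52822466086961
7 -17 0 0 0 0 1; 20 -31 0 0 0 0 1; 37 -37 0 0 0 0 1; 56 -36 0 0 0 0 1; 73 -28 0 0 0 0 1; 85 -13 0 0 0 0 1; 89 5 0 0 0 0 1; 86 23 0 0 0 0 1;
```

Emit:
carry_out --deltas "7 -17 0 0 0 0 1; 20 -31 0 0 0 0 1; 37 -37 0 0 0 0 1; 56 -36 0 0 0 0 1; 73 -28 0 0 0 0 1; 85 -13 0 0 0 0 1; 89 5 0 0 0 0 1; 86 23 0 0 0 0 1; 86 23 0 0 0 0 1; 86 23 0 0 0 0 1"

```text
time_s: 43.48
eef_pos: [0.6499, 0.0053, 0.2781]
eef_rot: [0.0, 0.772, 0.636, -0.001]
wrist_force: [2.9, 0.6, 8.5]
opening: 0.236
grasp_force: 60.1
```

```bash
python3 wind.py 69 -20 4;echo; python3 wind.py -11 -20 4; echo; python3 wind.py -91 -20 4;echo;python3 wind.py -171 -20 4;  python3 - <<'E'
from h import *
im=vision.camera('side'); cv2.imwrite('pics/s11.png',im)
for h in (0,.005,.01): print(h,proj('side',[F(.015,.036,0,h),F(.015,.054,0,h),F(.015,.036)]).round(1).tolist())
E
```

```text
-8 13 0 0 0 0 1; -20 23 0 0 0 0 1; -35 28 0 0 0 0 1; -51 28 0 0 0 0 1; 
-15 -6 0 0 0 0 1; -26 -16 0 0 0 0 1; -34 -30 0 0 0 0 1; -36 -45 0 0 0 0 1; 
3 -15 0 0 0 0 1; 11 -29 0 0 0 0 1; 23 -39 0 0 0 0 1; 38 -44 0 0 0 0 1; 
16 0 0 0 0 0 1; 30 6 0 0 0 0 1; 42 16 0 0 0 0 1; 50 30 0 0 0 0 1; 0 [[324.1, 275.1], [324.0, 272.4], [324.1, 275.1]]
0.005 [[324.1, 273.7], [324.1, 270.9], [324.1, 275.1]]
0.01 [[324.2, 272.2], [324.1, 269.5], [324.1, 275.1]]
```

Continue in 80° steps, watching the tangential force.

Emit:
carry_out --deltas "-8 13 0 0 0 0 1; -20 23 0 0 0 0 1; -35 28 0 0 0 0 1; -51 28 0 0 0 0 1; -51 28 0 0 0 0 1; -51 28 0 0 0 0 1"

```text
time_s: 44.28
eef_pos: [0.6671, -0.0487, 0.2781]
eef_rot: [-0.001, 0.772, 0.636, -0.001]
wrist_force: [1.3, 4.4, 10.3]
opening: 0.236
grasp_force: 60.4
```

Emit:
carry_out --deltas "-15 -6 0 0 0 0 1; -26 -16 0 0 0 0 1; -34 -30 0 0 0 0 1; -34 -30 0 0 0 0 1; -34 -30 0 0 0 0 1"

```text
time_s: 44.9
eef_pos: [0.641, -0.0743, 0.2784]
eef_rot: [0.006, 0.771, 0.637, 0.009]
wrist_force: [48.1, 10.5, -9.4]
opening: 0.233
grasp_force: 60.0
```

Emit:
carry_out --deltas "2 3 0 0 0 0 1; 3 6 0 0 0 0 1; 4 8 0 0 0 0 1; 4 8 0 0 0 0 1; 4 8 0 0 0 0 1"

```text
time_s: 45.52
eef_pos: [0.648, -0.0709, 0.2783]
eef_rot: [0.004, 0.771, 0.637, 0.008]
wrist_force: [38.4, 13.0, -4.4]
opening: 0.237
grasp_force: 60.3
```

```bash
python3 -c "
from h import *
o=obs();p,Q=pose(o);d=Rz.inv().apply(p-W);print(p,np.hypot(*d[:2]),np.degrees(np.arctan2(d[1],d[0])),o['wrist_force'])
im=vision.camera('side'); cv2.imwrite('pics/s12.png',im)
cv2.imwrite('pics/s12c.png',cv2.resize(im[150:290,260:380],None,fx=4,fy=4,interpolation=cv2.INTER_CUBIC))"
```

```text
[ 0.64796499 -0.07091344  0.2783245 ] 0.04443023063371655 -47.689004608193684 [38.38132215 13.03463295 -4.3763701 ]
```

View pics/s12c.png

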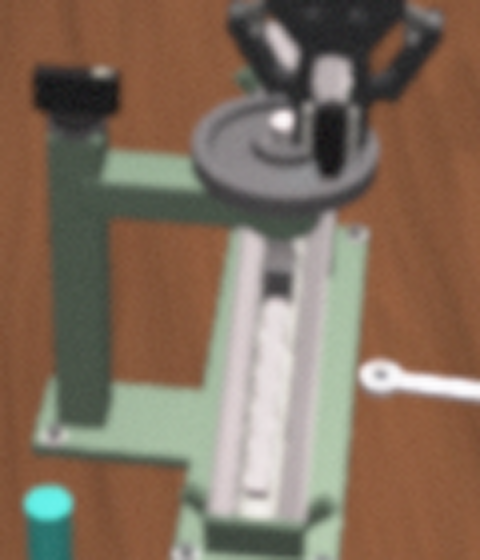

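Emit:
carry_out --deltas "2 3 0 0 0 0 1; 5 6 0 0 0 0 1; 9 11 0 0 0 0 1; 9 11 0 0 0 0 1; 9 11 0 0 0 0 1"

```text
time_s: 46.2
eef_pos: [0.6573, -0.0636, 0.2782]
eef_rot: [0.001, 0.771, 0.637, 0.005]
wrist_force: [23.6, 14.2, 1.1]
opening: 0.232
grasp_force: 61.2
```

```bash
python3 -c "
from h import *
o=obs();p,Q=pose(o);d=Rz.inv().apply(p-W);print(p,np.hypot(*d[:2]),np.degrees(np.arctan2(d[1],d[0])),Rz.inv().apply(o['wrist_force']),Q.as_euler('xyz'))"
```

```text
[ 0.65731571 -0.0636228   0.27824854] 0.04466572294189581 -32.39657123223358 [20.54239952 18.37533262  1.06520876] [ 3.13330912 -0.00577324  1.38215029]
```

Emit:
carry_out --deltas "6 4 0 0 0 0 1; 12 7 0 0 0 0 1; 18 9 0 0 0 0 1; 23 10 0 0 0 0 1; 23 10 0 0 0 0 1; 23 10 0 0 0 0 1"

```text
time_s: 46.95
eef_pos: [0.6677, -0.0467, 0.2782]
eef_rot: [0.001, 0.771, 0.636, -0.0]
wrist_force: [6.7, 3.7, 8.2]
opening: 0.235
grasp_force: 61.9
```

```bash
cat > ang.py <<'E'
from h import *
o=obs();p,Q=pose(o);d=Rz.inv().apply(p-W);f=Rz.inv().apply(o['wrist_force']);a=np.arctan2(d[1],d[0]);print(p,np.hypot(*d[:2]),np.degrees(a),'tang',-f[0]*np.sin(a)+f[1]*np.cos(a),'rad',f[0]*np.cos(a)+f[1]*np.sin(a))
E
python3 ang.py
```

```text
[ 0.66770823 -0.04674925  0.27817776] 0.045057273384924414 -6.881027517035513 tang 5.518718371046155 rad 5.219102710064417
```

Emit:
carry_out --deltas "0 0 0 0 0 0 0.6; 0 0 0 0 0 0 0.6; 0 0 0 0 0 0 0.6; 0 0 -50 0 0 0 0.6; 0 0 -100 0 0 0 0.6; -5 -30 -130 0 0 0 0.6; -5 -70 -130 0 0 -0.1 0.6; 0 -110 -130 0 0 -0.3 0.6; 0 -145 -130 0 0 -0.48 0.6; 0 -178 -130 0 0 -0.66 0.6; 0 -178 -130 0 0 -0.84 0.6; 0 -178 -130 0 0 -1.02 0.6"

```text
time_s: 48.45
eef_pos: [0.4906, -0.0136, 0.4058]
eef_rot: [-0.004, 0.36, 0.933, -0.002]
wrist_force: [-0.6, -0.6, 0.3]
opening: 0.4
grasp_force: 0.0
```

Emit:
carry_out --deltas "0 0 0 0 0 -0.18 0.6; 0 0 0 0 0 -0.36 0.6; 0 0 0 0 0 -0.55 0.6; 0 0 0 0 0 -0.55 0.6; 0 0 0 0 0 -0.55 0.6"

```text
time_s: 49.08
eef_pos: [0.491, -0.0136, 0.4055]
eef_rot: [-0.005, 0.098, 0.995, -0.001]
wrist_force: [-0.7, -1.0, 0.2]
opening: 0.398
grasp_force: 0.0
```

Run:
```python
from h import *
o=obs();ps=pose(o);w=vision.camera('wrist');cv2.imwrite('pics/w13.png',w);print(o['q'].round(2),ps[0])
g=cv2.cvtColor(w,cv2.COLOR_BGR2GRAY); n,l,s,c=cv2.connectedComponentsWithStats((g<45).astype('uint8'))
for i in range(1,n):
    if s[i,4]>80 and s[i,1]<260 : print(s[i],c[i].round(0),plane('wrist',c[i],.302,ps).round(4))
print(proj('wrist',[[.492,-.0075,.302]],ps),*delta([.492,-.0075,.279],down(YAW+np.pi/2)))
```

```text
[-0.27 -0.09  1.55 -0.    1.7  -1.64] [ 0.49101894 -0.01363365  0.4055343 ]
[ 610    0   30   83 2105] [627.  40.] [0.3645 0.3785 0.302 ]
[310 164  29  68 613] [325. 192.] [ 0.4816 -0.0091  0.302 ]
[275 249  11  35 141] [280. 266.] [ 0.5421 -0.062   0.302 ]
[353 249  13  72 480] [358. 280.] [0.5706 0.0051 0.302 ]
[119 256  41  14 378] [138. 262.] [ 0.5165 -0.212   0.302 ]
[256 258  13   9  85] [262. 262.] [ 0.5355 -0.0774  0.302 ]
[372 258  13   9  81] [377. 262.] [0.5562 0.0255 0.302 ]
[[328.81427986 203.37435899]] [ -0.9   6.6 126.5] [-0.003 -0.009 -0.006]
```

View pics/w13.png

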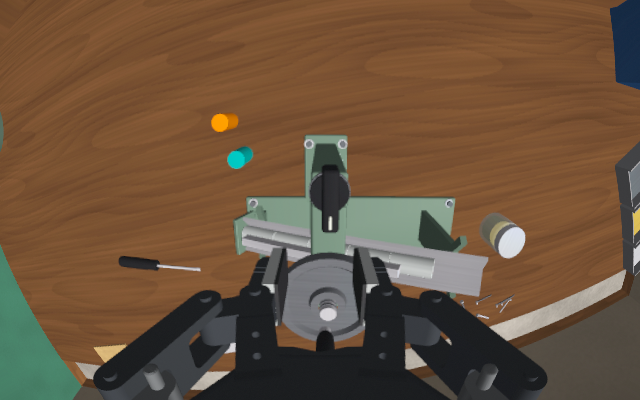

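Emit:
carry_out --deltas "-1 8 40 0 0 0 0.6; -1 8 90 0 0 0 0.6; -1 8 126 0 0 0 0.6; -1 8 126 0 0 0 0.6; -1 8 126 0 0 0 0.6; -1 8 126 0 0 0 1; -1 8 126 0 0 0 1; -1 8 126 0 0 0 1; -1 8 126 0 0 0 1"

```text
time_s: 50.25
eef_pos: [0.4938, -0.0058, 0.2821]
eef_rot: [-0.002, 0.097, 0.995, -0.001]
wrist_force: [-0.5, 4.3, 6.3]
opening: 0.16
grasp_force: 59.8
```

Emit:
carry_out --deltas "0 0 0 0 0 0.17 1; 0 0 0 0 0 0.34 1; 0 0 0 0 0 0.51 1; 0 0 0 0 0 0.68 1; 0 0 0 0 0 0.85 1; 0 0 0 0 0 1.02 1; 0 0 0 0 0 1.19 1; 0 0 0 0 0 1.3 1; 0 0 0 0 0 1.33 1; 0 0 0 0 0 1.33 1"

```text
time_s: 51.5
eef_pos: [0.4927, -0.0067, 0.282]
eef_rot: [-0.002, 0.69, 0.724, -0.004]
wrist_force: [-6.5, -1.9, 8.5]
opening: 0.162
grasp_force: 62.6
```

Emit:
carry_out --deltas "0 0 0 0 0 0 0.6; 0 0 0 0 0 0 0.6; 0 0 0 0 0 0 0.6; 0 0 -40 0 0 0 0.6; 0 0 -90 0 0 0 0.6; 0 0 -140 0 0 0 0.6; -40 -40 -180 0 0 0 0.6; -80 -80 -180 0 0 0 0.6; -80 -80 -180 0 0 0 0.6; -80 -80 -180 0 0 0 0.6"

```text
time_s: 52.75
eef_pos: [0.4181, -0.0896, 0.4603]
eef_rot: [-0.003, 0.691, 0.723, -0.003]
wrist_force: [0.0, -0.3, 0.0]
opening: 0.402
grasp_force: 0.0
```

Run:
```python
from h import *
o=obs();print(o['time_s'],pose(o)[0])
t=vision.camera('top');w=vision.camera('side')
cv2.imwrite('pics/t14.png',cv2.hconcat([cv2.resize(t[150:270,240:400],None,fx=2.5,fy=2.5),cv2.resize(w[140:260,240:390],(375,300))]))
```

```text
52.75 [ 0.41811738 -0.08960789  0.46029534]
```

View pics/t14.png

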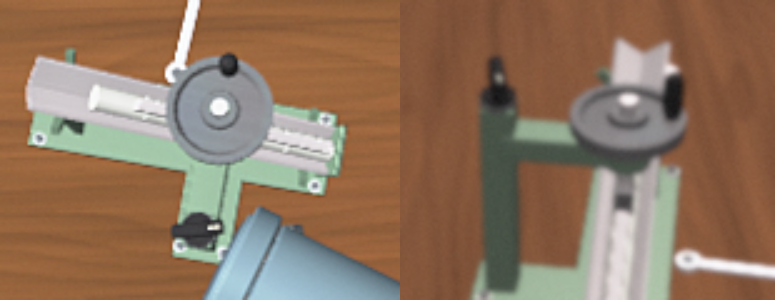

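Run:
```python
from h import *
t=vision.camera('top');cv2.imwrite('pics/t15.png',t)
for f in('top0','t15'):
    im=cv2.imread(f'pics/{f}.png').astype(float)[165:188,320:345]; g=np.clip(90-im.max(2),0,None); g[g<10]=0
    ys,xs=np.mgrid[165:188,320:345]; u=np.array([(g*xs).sum(),(g*ys).sum()])/g.sum(); P=plane('top',u,.31); d=Rz.inv().apply(P-W); print(f,u,np.degrees(np.arctan2(d[1],d[0])),np.hypot(*d[:2]))
# knob bar direction
w=t[232:252,305:335]; g=(w.max(2)<45).astype('uint8'); ys,xs=np.nonzero(g); print(cv2.minAreaRect(np.c_[xs,ys].astype(np.float32)), len(xs))
print(obs()['time_s'])
```

```text
top0 [331.81218962 176.36297968] -7.913714038629338 0.03920918451593621
t15 [331.30801491 176.0862069 ] -5.740460461361776 0.03955488943335412
((16.74315071105957, 9.565067291259766), (12.083045959472656, 10.841636657714844), 24.443954467773438) 11
52.9
```

```bash
python3 -c "
from bench import ctrl
print(ctrl.hand_in())"
```

```text
the job is handed in; nothing more can be done
None
```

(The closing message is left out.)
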